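# Lock the test gauge into the bench air coupler

### The job

Pull the sleeve of the bench air coupler back (down) until it catches and stays back with your hand off it. Then take the test gauge out of its wooden stand and press its plug into the coupler until the sleeve springs forward and locks it, and only then let go of the gauge. Work gently by feel, never pressing the coupler more than about 2 mm down into its rubber bush (30 N), and leave the drill, the hinge and the latch where they lie.

Things in the scene. Friction and masses are not known exactly. Their poses are not given: they have to be found in the camera images.
- outlet: Bench air outlet: fixed blue block 110 x 80 x 30 mm; origin at the centre of its underside, z up. A brass coupler stands upright on it, mouth up, and is NOT measured: it is screwed out of the block by an unknown h = 0 to 20 mm and stands up to 2.5 mm off the block's centre in x and y (loose: a side push of 2 N shifts it, it stays). Heights given elsewhere are above the bench; add h.
- sleeve_low (a point): Point fixed to the block on its axis, 66 mm above the bench: where the top of the sleeve's flange is if h = 0. The sleeve (bright steel, dark rings, round the coupler) is a tube 34 mm across from 66 to 88 mm (+ h), with a flange 54 mm across below it from 60 to 66 mm (+ h) that fingertips can bear on from above; heights with the sleeve forward (up).
- mouth_low (a point): Point fixed to the block on its axis, 98 mm up: the coupler's top face (32 mm across) if h = 0. Mouth: funnel 26 mm wide, narrowing in 8 mm to the 18 mm bore, 46 mm deep in all. Sleeve forward: pawls stop a plug 16 mm deep. Sleeve caught back: a plug meets a plunger 40 mm deep; pressing it 2 mm (12 to 16 N) trips the catch, the sleeve springs up and the plug is locked, settling 46 mm deep.
- sleeve (a joint): How far the coupler's sleeve is pulled back, straight down, in m: 0 forward (sprung up), hard stop at 0.010. The spring resists with about 10 to 12 N at first, then less and less; at 0.007 it goes over centre, draws itself on to the stop at 0.010 and stays caught there when let go.
- coupler (a joint): How far the coupler has been pressed down into its stiff rubber bush, in m; 0 at rest, springs back, 15 N per mm. Over 0.002 (30 N of downward force, by hand or plug) damages the bush and fails the job.
- offcut: Fixed stand: spruce offcut 70 x 140 x 50 mm (x, y, z), with an upright through hole 19 mm wide at its centre. Origin: centre of its underside, z up.
- gauge_mid (a point): Centre of the grip of the test gauge: a red square boot 36 x 36 x 33 mm, round white dial on top (about 180 g). x and y axes square to the boot's flat sides, z up, away from the plug. Boot from 56 to 89 mm above the plug's tip. It starts upright with its plug in the stand's hole, tip on the bench, boot's underside 6 mm above the wood.
- plug_tip (a point): Tip of the gauge's steel plug, on its axis, 72.5 mm below gauge_mid; z up along the plug. From the tip: flat end 11 mm across, cone to 16 mm across at 4 mm, nose 16 mm across to 9 mm, waist 8 mm across to 31.5 mm, then stem 16 mm across (a nut 21 mm across from 47 mm) to the boot.
- drill: Yellow battery drill lying on its side, about 250 x 200 x 60 mm, 1.2 kg, beyond the work; origin on the bench under the motor. Leave it.
- hinge: Short bright piano hinge, 150 x 53 x 7 mm, lying flat to the right of the work; origin under its centre. Leave it.
- latch: Chrome lever latch, 85 x 34 x 24 mm, lying flat to the left of the work; origin under its base plate. Leave it.
Mind the look-alikes: they are no part of the job. Of the things that look like the part that bears gauge_mid, the larger one is meant.

How it is judged:
On the way, in this order (a step that is already met when the one before it is completed fails the run):
1. the sleeve is caught back and stays there with the fingers off the coupler (value of joint sleeve above 0.0085 m and contact force between the fingers and outlet below 0.3 N), for 0.2 s.
2. the plug is in the bore while the sleeve is still back (value of joint sleeve above 0.006 m and z of plug_tip in the frame of outlet below 0.092 m and horizontal distance between plug_tip and outlet below 0.008 m), for 0.05 s.
3. the sleeve has sprung forward on the plug while the hand is still on the gauge (value of joint sleeve below 0.0025 m and z of plug_tip in the frame of outlet below 0.077 m and horizontal distance between plug_tip and outlet below 0.008 m and contact force between the fingers and gauge above 0.3 N), for 0.1 s.
At the end, for the whole second after the job is handed in: The gauge stands upright (within 0.12 rad) in the coupler with its plug locked in: sleeve forward within 2.5 mm, plug tip less than 77 mm above the bench and within 8 mm of the block's centre; the hand is off it; drill, hinge and latch within 20 mm of where they lay (value of joint sleeve below 0.0025 m and z of plug_tip in the frame of outlet below 0.077 m and horizontal distance between plug_tip and outlet below 0.008 m and angle between gauge_mid's own z axis and vertical below 0.12 rad and contact force between the fingers and gauge below 0.1 N and distance of each of drill, hinge, latch from where it was at the start of the episode below 0.02 m); the robot touches nothing.
It fails at once if the coupler is forced: pressed more than 2 mm (30 N) down into its bush (value of joint coupler above 0.002 m).
It fails at once if the drill, the hinge or the latch is moved by more than 20 mm (distance of any of drill, hinge, latch from where it was at the start of the episode above 0.02 m).
It also fails if it takes over 67 s, if anything falls off the work surface, if the arm or the gripper's body presses on something with over 40 N, if the wrist force passes 120 N, or if a joint passes its speed limit or range.

### The arm

A 6-joint arm with a two-finger parallel gripper is mounted at the origin on the work surface. World frame = base frame: x ahead of the robot, y to its left, z up, the work surface at z = 0. Lengths are in m, angles in rad, forces in N, time in s.
With the tool pointing down it reaches from about 0.3 to 0.875 m from the base axis. Payload 6.4 kg.
Tool frame: the origin (TCP) lies midway between the tips of the shut fingers; the grasp point (between the pads) lies ctrl.grip_depth behind it (ctrl.grip_depth is the distance from the TCP to the grasp point, in m); x points along the fingers, y is the direction in which the jaws open and shut, and the axes are right-handed (so a half turn about x gives the same grasp; the last joint's range is limited). The gripper opens to 85 mm and grips with 20 to 120 N. Pads are 22 mm wide; open, the fingers measure 114 mm over their backs; the gripper's body (76 mm by 85 mm) begins 54 mm behind the grasp point. The pads swing forward as they close: fully open they stand 13 mm farther back than shut.
Start: joints at [-1.38, 0.181, 1.607, -0, 1.354, -0.206], TCP at [0.222, -0.53, 0.208] pointing down, gripper open.
Joint ranges: [-2.99, 2.99], [-0.89, 2.07], [0.3, 2.58], [-1.14, 4.28], [0, 2.63], [-3.12, 3.12]. Speed limits (rad/s): [2.57, 2.57, 3.01, 3.14, 3.14, 3.14].

### API

Orientations are given as a unit quaternion [w, x, y, z].
In Python, from bench import ctrl gives the robot as it stands.
- The arm moves only by the shell command python3 -m creep 'ROWS'. ROWS is text: rows parted by semicolons, each of 7 numbers parted by spaces: the opening, from 0 (shut) to 1 (fully open), then the shift along the tool's x, y, z in cm, then the turn, a rotation vector about the tool's x, y, z in rad. In form: claw x y z ax ay az; .... A call has 1 to 10 rows; each row shifts and turns the pose as measured when the row begins, along the tool's axes as they then stand; what a row does not reach is not made up. A row lasts 1/8 s, in which the tool goes at most 62.5 mm and 10.7 degrees, less where a joint would pass 70% of its speed; a pose out of reach is approached as far as the arm can. A call with a gripper value outside its range is refused whole. The fingers move at their own pace and stop on an object; the grip force is fixed at half the most. Time passes only in rows, so rows that do not move let the fingers close. It gives the time, the measured TCP pose, the force and the opening at its end, in the units of the state.
- ctrl.get_obs(): the state, without advancing time (a new reading comes with each control period).
- ctrl.camera(name): name is "side" or "top" or "wrist"; returns (picture, depth): 480x640x3 uint8, blue, green, red; 480x640 float32, m along the optical axis (not along the pixel's ray), 0 where there is no reading.
- ctrl.calibration(name): a dict with "mtx" (3x3 intrinsics, pixels), "distortion" ([k1, k2, p1, p2, k3] as OpenCV has them; the pictures are not rectified), "R" (3x3) and "t" (3): a world point X has camera coordinates R X + t; the wrist camera has in their place "tool_from_camera" (4x4, takes a point from camera to tool coordinates, whose origin is the TCP and whose axes are the tool frame's). Camera axes: x right, y down, z forward; pixel columns grow to the right and rows downward; lengths in m; the calibration is good to about 2 mm. A picture is of the moment at which its call begins: read the wrist's pose just before it. calibration takes no time and is no camera call.
- ctrl.hand_in(): hands the job in, once; it reports no verdict.
Trained networks look in the newest picture that a camera, given by its name, has taken for a name from the list of things; names that differ only in an ending like _2 or _b are one class to them, and where a whole thing is asked for, a point or a joint stands for the part that bears it (a point fixed in the world has none). Each returns a list of dicts, best first, with "confidence" (0 to 1); they miss things now and then, are a little off and sometimes report something else, mostly with a low value. They report only what shows in the picture. A call takes as long as a camera call. They do not tell look-alikes from the thing itself.
- ctrl.find_in(query, camera): "rect" ([left, top, right, bottom] in pixels, round what is visible of it).
The state is a dict: "time_s": time; "q": joint angles; "dq": joint speeds; "joint_efforts": joint torques, N m; "eef_pos": TCP position; "eef_rot": TCP orientation; "wrist_force": force on the tool from outside, world axes, zero at the start; "torque": the same for the moment, N m; "opening": opening from 0.0 (shut) to 1.0 (fully open).
Only numpy, scipy, OpenCV 4.12 (cv2) and the standard library are available. Lean on these libraries where they do the work, as an engineer would, in place of code of your own. Each camera call takes 0.05 s, during which the arm holds its last target.

## Working session

There is one attempt and no reset: what is moved stays moved. The work goes in short steps, Python scripts to look and compute and a shell command to move; the robot and the scene stay as the last step left them, time stands still between calls to the robot, and variables do not carry over. Pictures are saved under pics/ and viewed, and the job is handed in when it is done.

```bash
ls; mkdir -p pics; python3 - <<'E'
from bench import ctrl
import cv2,numpy as np
o=ctrl.get_obs();print(o,ctrl.grip_depth)
for n in("side","top","wrist"):
    im,d=ctrl.camera(n);cv2.imwrite(f"pics/{n}0.png",im);np.save(f"pics/{n}0.npy",d)
    c=ctrl.calibration(n);print(n,c)
    for q in("outlet","offcut","gauge_mid","sleeve"):
        print(q,[(np.round(r["rect"]),round(r["confidence"],2)) for r in ctrl.find_in(q,n)])
print(ctrl.get_obs()["time_s"])
E
```

```text
pics
{'time_s': 0.0, 'q': array([-1.38034458e+00,  1.81541623e-01,  1.60805280e+00,  7.50835777e-06,
        1.35377541e+00, -2.06283201e-01]), 'dq': array([-0.00027053,  0.00107229,  0.00012018, -0.00035428,  0.00174598,
       -0.0006872 ]), 'joint_efforts': array([-9.54225980e-04, -4.44869828e+01, -3.51337659e+01, -3.75676436e-04,
        9.17819096e-03, -2.19775507e-05]), 'eef_pos': array([ 0.22209517, -0.52971792,  0.20736221]), 'eef_rot': array([ 0.13871998,  0.69324754,  0.13997655, -0.69323241]), 'wrist_force': array([ 0.40498667,  0.06035747, -0.21581875]), 'torque': array([-0.0284909 ,  0.01887111,  0.00559504]), 'opening': 0.9982510622309385} 0.0187
side {'mtx': array([[463.64480352,   0.        , 313.21786668],
       [  0.        , 463.64480352, 241.73081466],
       [  0.        ,   0.        ,   1.        ]]), 'distortion': array([-0.0424246,  0.       ,  0.       ,  0.       ,  0.       ]), 'R': array([[-0.87168915, -0.49005207,  0.00264544],
       [-0.33028   ,  0.5834865 , -0.74192899],
       [ 0.36204026, -0.64760519, -0.67047324]]), 't': array([0.52983652, 0.271
[... 1007 characters left out ...]
[406., 316., 434., 348.]), 0.95)]
wrist {'mtx': array([[400.33056406,   0.        , 321.56436337],
       [  0.        , 400.33056406, 236.98683454],
       [  0.        ,   0.        ,   1.        ]]), 'distortion': array([-0.00313462,  0.        ,  0.        ,  0.        ,  0.        ]), 'tool_from_camera': array([[-8.74091221e-04, -2.89749774e-01,  9.57102034e-01,
        -1.65065908e-01],
       [ 9.99999451e-01, -8.06562434e-04,  6.69092150e-04,
        -4.27421273e-04],
       [ 5.78093248e-04,  9.57102094e-01,  2.89750320e-01,
        -7.44347896e-02],
       [ 0.00000000e+00,  0.00000000e+00,  0.00000000e+00,
         1.00000000e+00]])}
outlet []
offcut []
gauge_mid []
sleeve []
0.75
```

View pics/top0.png

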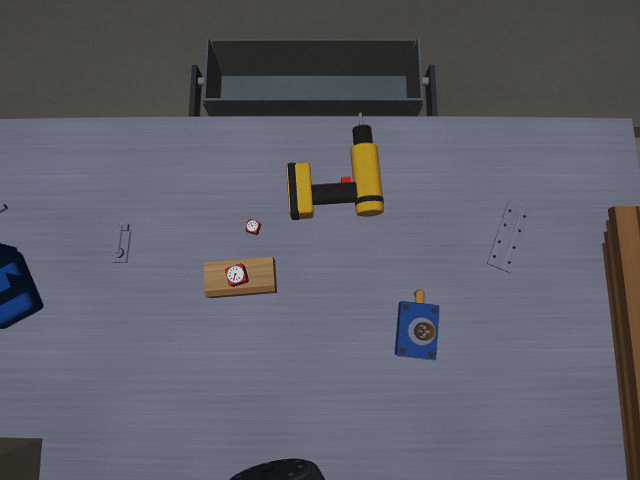

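View pics/side0.png

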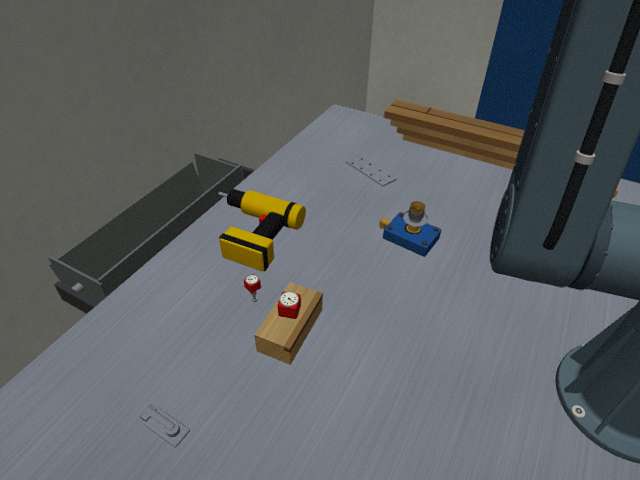

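```bash
cat > h.py <<'E'
import numpy as np,cv2
from bench import ctrl
from scipy.spatial.transform import Rotation as R
def Rt(q): return R.from_quat(np.roll(q,-1))
def cam(n,obs=None):
    c=ctrl.calibration(n)
    if n!="wrist": return c["mtx"],c["distortion"],c["R"],c["t"]
    T=np.eye(4);T[:3,:3]=Rt(obs["eef_rot"]).as_matrix();T[:3,3]=obs["eef_pos"]
    W=np.linalg.inv(T@c["tool_from_camera"]);return c["mtx"],c["distortion"],W[:3,:3],W[:3,3]
def proj(P,cm):
    K,D,r,t=cm
    return cv2.projectPoints(np.atleast_2d(np.asarray(P,float)),cv2.Rodrigues(r)[0],t,K,D)[0][:,0]
def rays(uv,cm):
    K,D,r,t=cm
    n=cv2.undistortPoints(np.asarray(uv,float).reshape(-1,1,2),K,D)[:,0]
    return -r.T@t, np.c_[n,np.ones(len(n))]@r
def cloud(d,cm,box=None):
    v,u=np.nonzero(d>0)
    if box is not None:
        m=(u>=box[0])&(u<box[2])&(v>=box[1])&(v<box[3]);u=u[m];v=v[m]
    o,dr=rays(np.c_[u,v],cm)
    return o+dr*d[v,u][:,None],np.c_[u,v]
def atz(uv,z,cm):
    o,dr=rays(uv,cm);return o+dr*((z-o[2])/dr[:,2])[:,None]
E
python3 - <<'E'
from h import *
t=cv2.imread("pics/top0.png");s=cv2.imread("pics/side0.png")
a=cv2.resize(t[200:370,190:450],None,fx=3,fy=3,interpolation=2);cv2.imwrite("pics/topc.png",a)
a=cv2.resize(s[190:370,235:450],None,fx=3.3,fy=3.3,interpolation=2);cv2.imwrite("pics/sidec.png",a)
for n,boxes in(("top",dict(outlet=(380,280,450,370),offcut=(200,250,285,305),small=(240,210,270,240))),("side",dict(outlet=(375,195,445,262),offcut=(245,265,325,368)))):
    d=np.load(f"pics/{n}0.npy");cm=cam(n)
    for k,b in boxes.items():
        P,uv=cloud(d,cm,b)
        h,e=np.histogram(P[:,2],bins=np.arange(-.005,.2,.005));print(n,k)
        for i in range(len(h)):
            if h[i]>15:
                m=(P[:,2]>=e[i])&(P[:,2]<e[i+1]);q=P[m]
                print("  z%.3f n%d x %.3f..%.3f y %.3f..%.3f"%(e[i],h[i],*np.percentile(q[:,0],[2,98]),*np.percentile(q[:,1],[2,98])))
E
```

```text
top outlet
  z-0.005 n1185 x 0.387..0.570 y -0.286..-0.141
  z0.000 n2723 x 0.389..0.569 y -0.285..-0.141
  z0.005 n44 x 0.393..0.567 y -0.283..-0.152
  z0.010 n28 x 0.431..0.543 y -0.214..-0.170
  z0.015 n33 x 0.425..0.548 y -0.228..-0.169
  z0.020 n91 x 0.424..0.548 y -0.229..-0.169
  z0.025 n572 x 0.411..0.538 y -0.254..-0.171
  z0.030 n955 x 0.413..0.521 y -0.251..-0.173
  z0.035 n46 x 0.417..0.517 y -0.250..-0.176
  z0.050 n31 x 0.454..0.476 y -0.225..-0.213
  z0.055 n55 x 0.440..0.488 y -0.233..-0.191
  z0.060 n268 x 0.440..0.490 y -0.237..-0.188
  z0.065 n24 x 0.449..0.488 y -0.237..-0.192
  z0.070 n22 x 0.451..0.478 y -0.225..-0.196
  z0.075 n29 x 0.453..0.481 y -0.224..-0.196
  z0.080 n53 x 0.450..0.478 y -0.225..-0.195
  z0.085 n75 x 0.448..0.482 y -0.226..-0.197
  z0.090 n29 x 0.451..0.480 y -0.227..-0.198
top offcut
  z-0.005 n615 x 0.522..0.637 y 0.062..0.241
  z0.000 n1426 x 0.522..0.637 y 0.061..0.239
  z0.005 n30 x 0.526..0.634 y 0.077..0.234
  z0.010 n21 x 0.536..0.587 y 0.077..0.195
  z0.015 n26 x 0.535..0.614 y 0.077..0.208
  z0.020 n20 x 0.535..0.605 y 0.078..0.21
[... 1428 characters left out ...]
1
  z0.015 n128 x 0.534..0.720 y 0.044..0.221
  z0.020 n120 x 0.534..0.707 y 0.048..0.221
  z0.025 n127 x 0.534..0.674 y 0.079..0.221
  z0.030 n110 x 0.534..0.604 y 0.085..0.221
  z0.035 n99 x 0.534..0.600 y 0.087..0.221
  z0.040 n123 x 0.534..0.681 y 0.082..0.221
  z0.045 n407 x 0.534..0.672 y 0.082..0.220
  z0.050 n1567 x 0.537..0.661 y 0.081..0.217
  z0.055 n35 x 0.557..0.685 y 0.116..0.168
  z0.060 n138 x 0.554..0.688 y 0.111..0.169
  z0.065 n65 x 0.554..0.683 y 0.117..0.170
  z0.070 n38 x 0.553..0.585 y 0.135..0.170
  z0.075 n42 x 0.553..0.583 y 0.140..0.170
  z0.080 n44 x 0.553..0.584 y 0.134..0.170
  z0.085 n102 x 0.554..0.594 y 0.130..0.169
  z0.090 n221 x 0.558..0.591 y 0.134..0.166
```

View pics/topc.png

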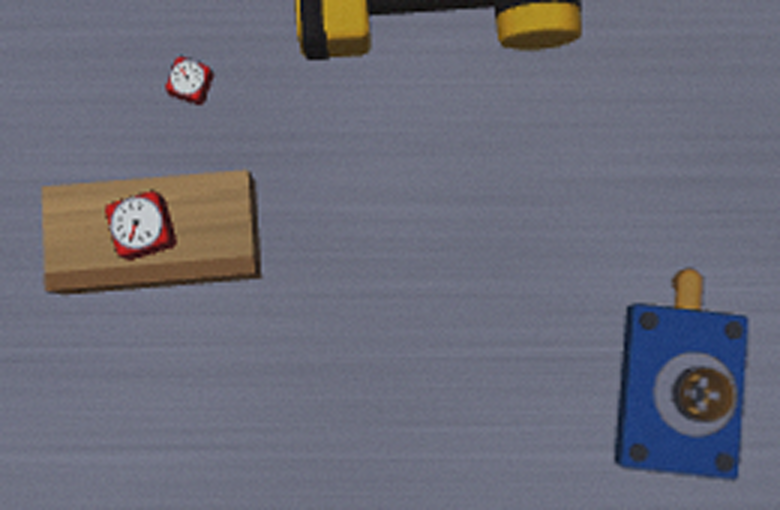

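View pics/sidec.png

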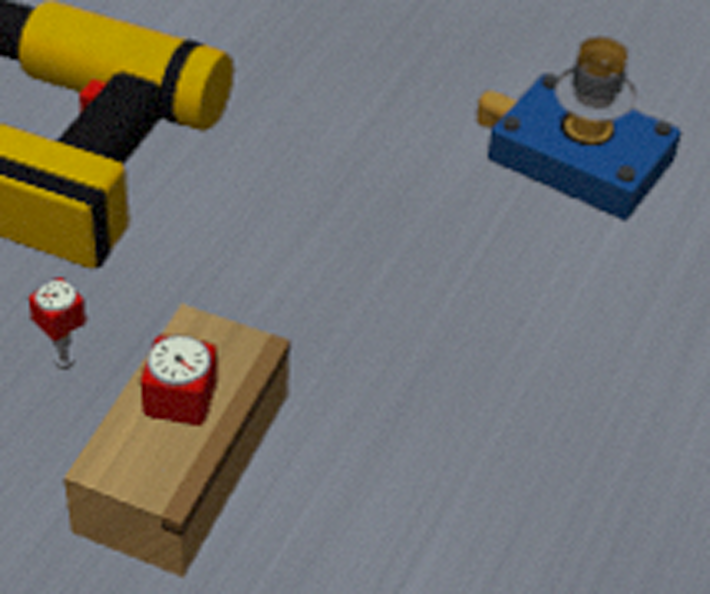

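```bash
python3 - <<'E'
from h import *
ds=np.load("pics/side0.npy");dt=np.load("pics/top0.npy")
for d,n,b in((dt,"top",(405,315,440,350)),(ds,"side",(400,200,435,235))):
    P,uv=cloud(d,cam(n),b)
    m=P[:,2]>.055;print(n,np.sort(P[m,2])[-60:].round(4))
    m=(P[:,2]>.055)&(P[:,2]<.07)
    print("flange",P[m].mean(0),np.percentile(P[m],[2,50,98],axis=0))
    m=(P[:,2]>.07)
    print("tube",P[m].mean(0),np.percentile(P[m],[2,50,98],axis=0))
for d,n,b in((dt,"top",(200,250,285,305)),(ds,"side",(245,275,325,368))):
    P,uv=cloud(d,cam(n),b)
    m=(P[:,2]>.082)
    print("dial",P[m].mean(0),cv2.minAreaRect((P[m][:,:2]*1000).astype(np.float32)))
    m=(P[:,2]>.047)&(P[:,2]<.053)
    print("wood",P[m].mean(0),cv2.minAreaRect((P[m][:,:2]*1000).astype(np.float32)))
P,uv=cloud(dt,cam("top"),(390,285,445,365));m=(P[:,2]>.028)&(P[:,2]<.034)&(P[:,0]<.519);print("block",cv2.minAreaRect((P[m][:,:2]*1000).astype(np.float32)))
o=ctrl.get_obs();print(Rt(o["eef_rot"]).as_matrix().round(3))
E
```

```text
top [0.0885 0.0885 0.0885 0.0885 0.0886 0.0887 0.0887 0.0888 0.0889 0.089
 0.089  0.0891 0.0892 0.0892 0.0893 0.0893 0.0894 0.0895 0.0896 0.0897
 0.0897 0.0897 0.0899 0.09   0.09   0.0902 0.0902 0.0903 0.0904 0.0905
 0.0905 0.0905 0.0906 0.0907 0.0908 0.0908 0.091  0.091  0.0914 0.0918
 0.092  0.0926 0.0931 0.0935 0.0939 0.094  0.0941 0.0943 0.0943 0.0944
 0.0948 0.0949 0.095  0.095  0.0951 0.0955 0.0966 0.0967 0.0969 0.0981]
flange [ 0.4647922  -0.20946293  0.06190135] [[ 0.4398224  -0.23732062  0.05744568]
 [ 0.46488181 -0.20715519  0.06174897]
 [ 0.48989061 -0.18834071  0.06899274]]
tube [ 0.46493077 -0.21192613  0.08459979] [[ 0.44891118 -0.22672149  0.07141066]
 [ 0.46498261 -0.21179344  0.08521007]
 [ 0.48012228 -0.19578134  0.09536871]]
side [0.0919 0.092  0.0921 0.0921 0.0922 0.0924 0.0925 0.0927 0.0929 0.0929
 0.093  0.093  0.093  0.0932 0.0935 0.0941 0.0944 0.0944 0.0948 0.0949
 0.0949 0.0952 0.0956 0.0956 0.0957 0.096  0.096  0.0961 0.0962 0.0962
 0.0964 0.0964 0.0965 0.0968 0.0971 0.0972 0.0972 0.0972 0.0973 0.0974
 0.0975 0.0976 0.0978 0.0979 0.0979 0.0981 0.0982 0.0986 
[... 452 characters left out ...]
575.0482177734375, 148.65164184570312), (36.45145797729492, 35.9656982421875), 17.687204360961914)
wood [0.57436318 0.14795476 0.05070019] ((575.1658325195312, 149.12847900390625), (71.45809173583984, 141.1318359375), 4.491645812988281)
dial [0.57184993 0.15190984 0.08995942] ((573.734130859375, 149.28977966308594), (35.558597564697266, 36.66656494140625), 17.998445510864258)
wood [0.57160332 0.15947049 0.05094927] ((611.031494140625, 151.8264617919922), (147.35580444335938, 141.98643493652344), 5.609959602355957)
block ((466.2525634765625, -212.99102783203125), (78.7883071899414, 110.40498352050781), 83.40528106689453)
[[ 0.     0.386 -0.922]
 [ 0.    -0.922 -0.386]
 [-1.     0.    -0.   ]]
```

Candidates for the gauge: larger red boot with dial on the wood block (top px 236,274; side 290,305), and a smaller look-alike standing on the bench beyond it (top px 252,227; side 252,285). By the description, the one in the stand, which the crops confirm is the larger. The coupler is on the blue block at top px 422,331. I'll go above the coupler first.

```bash
python3 -m creep '1 0 -2.5 -4.35 0 0 0;1 0 -2.5 -4.35 0 0 0;1 0 -2.5 -4.35 0 0 0;1 0 -2.5 -4.35 0 0 0;1 0 -2.5 -4.35 0 0 0;1 0 -2.5 -4.35 0 0 0;1 0 -2.5 -4.35 0 0 0;0.5 0 -2 -3.5 0 0 0;0.5 0 0 0 0 0 0'
```

```text
time_s: 1.88
eef_pos: [0.4673, -0.2115, 0.2093]
eef_rot: [0.14, 0.694, 0.137, -0.693]
wrist_force: [0.5, -0.9, 0.3]
opening: 0.606
```

```bash
python3 - <<'E'
from h import *
o=ctrl.get_obs();print(o["time_s"],o["eef_pos"],o["opening"],o["wrist_force"],Rt(o["eef_rot"]).as_matrix().round(3))
im,d=ctrl.camera("wrist");cv2.imwrite("pics/w1.png",im)
P,uv=cloud(d,cam("wrist",o));
near=np.hypot(P[:,0]-.466,P[:,1]+.212)<.09
h,e=np.histogram(P[near,2],bins=np.arange(-.002,.13,.002))
for i in range(len(h)):
    if h[i]>40:
        m=near&(P[:,2]>=e[i])&(P[:,2]<e[i+1]);q=P[m];(c,r)=cv2.minEnclosingCircle((q[:,:2]*1000).astype(np.float32))
        print("z%.3f n%d c %.1f %.1f r%.1f"%(e[i],h[i],*c,r),np.percentile(q[:,:2],[2,98],axis=0).round(4).tolist())
np.savez("pics/w1.npz",d=d)
E
```

```text
1.875 [ 0.46725528 -0.21145903  0.20930999] 0.6060675450947549 [ 0.48653841 -0.91644332  0.26206081] [[ 0.003  0.384 -0.923]
 [-0.003 -0.923 -0.384]
 [-1.     0.004 -0.002]]
z-0.002 n11854 c 466.0 -212.0 r90.0 [[0.383, -0.2951], [0.5495, -0.1281]]
z0.000 n3681 c 466.0 -212.0 r90.0 [[0.3856, -0.2947], [0.552, -0.1286]]
z0.018 n76 c 526.6 -221.4 r23.1 [[0.5224, -0.2302], [0.5494, -0.2079]]
z0.020 n135 c 521.7 -220.1 r35.5 [[0.5211, -0.2297], [0.5484, -0.2122]]
z0.022 n252 c 521.9 -217.9 r35.2 [[0.5213, -0.2286], [0.5473, -0.2138]]
z0.024 n207 c 478.4 -213.3 r67.4 [[0.444, -0.2267], [0.5435, -0.1722]]
z0.026 n534 c 470.0 -212.6 r68.0 [[0.4115, -0.2568], [0.5244, -0.1689]]
z0.028 n5116 c 467.8 -212.8 r65.3 [[0.415, -0.2533], [0.5207, -0.1727]]
z0.030 n1136 c 468.4 -212.5 r64.2 [[0.4176, -0.2519], [0.5204, -0.1749]]
z0.032 n479 c 467.4 -213.1 r58.4 [[0.4162, -0.2514], [0.5187, -0.1749]]
z0.034 n93 c 467.4 -213.4 r57.4 [[0.4181, -0.2513], [0.5177, -0.1757]]
z0.046 n44 c 463.1 -213.3 r12.7 [[0.4529, -0.2254], [0.4697, -0.2015]]
z0.048 n72 c 463.0 -212.4 r12.5 [[0.453, -0.2242], [0.4704, -0.
[... 516 characters left out ...]
c 467.8 -211.4 r15.8 [[0.4522, -0.2253], [0.4827, -0.1976]]
z0.076 n80 c 468.3 -210.8 r16.4 [[0.4526, -0.2249], [0.4829, -0.1948]]
z0.078 n74 c 468.1 -211.1 r16.1 [[0.4526, -0.225], [0.4825, -0.1991]]
z0.080 n171 c 468.0 -210.4 r16.2 [[0.4528, -0.225], [0.4828, -0.1956]]
z0.082 n169 c 468.1 -210.1 r16.7 [[0.4524, -0.2246], [0.4826, -0.1959]]
z0.084 n189 c 467.4 -210.8 r17.0 [[0.4525, -0.2259], [0.4826, -0.1952]]
z0.086 n242 c 466.4 -211.6 r16.8 [[0.451, -0.2266], [0.4803, -0.1972]]
z0.088 n207 c 465.5 -211.8 r16.1 [[0.4499, -0.2274], [0.4811, -0.1965]]
z0.090 n44 c 465.6 -211.9 r16.0 [[0.4498, -0.2278], [0.4749, -0.1995]]
z0.092 n46 c 464.4 -212.1 r15.9 [[0.4498, -0.2277], [0.4677, -0.1968]]
```

View pics/w1.png

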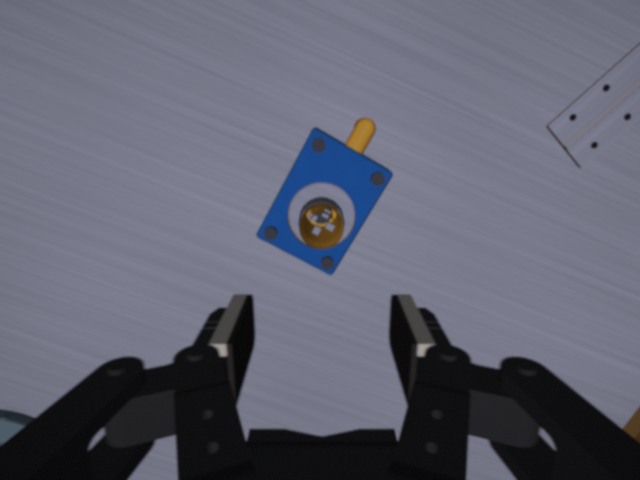

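```bash
python3 -m creep '0.48 2 0 0.19 0 0 0;0.48 4 0 0 0 0 0;0.48 2.5 0 0 0 0 0;0.48 0 0 0 0 0 0'; python3 - <<'E'
from h import *
o=ctrl.get_obs();print(o["eef_pos"],o["opening"],o["wrist_force"],o["torque"],Rt(o["eef_rot"]).as_matrix().round(4))
im,d=ctrl.camera("wrist");cv2.imwrite("pics/w2.png",im[200:480])
P,uv=cloud(d,cam("wrist",o));
near=np.hypot(P[:,0]-.466,P[:,1]+.212)<.03
h,e=np.histogram(P[near,2],bins=np.arange(.03,.13,.002))
for i in range(len(h)):
    if h[i]>60:
        m=near&(P[:,2]>=e[i])&(P[:,2]<e[i+1]);q=P[m];(c,r)=cv2.minEnclosingCircle((q[:,:2]*1000).astype(np.float32))
        print("z%.3f n%d c %.1f %.1f r%.1f"%(e[i],h[i],*c,r))
for p in([.466,-.212,.066],[.466,-.212,.098]):print(proj(p,cam("wrist",o)))
E
```

```text
time_s: 2.42
eef_pos: [0.4634, -0.2186, 0.1233]
eef_rot: [0.139, 0.695, 0.134, -0.693]
wrist_force: [-0.4, -0.6, 1.0]
opening: 0.485
[ 0.46335519 -0.21860444  0.12331734] 0.4845125987433051 [-0.37328824 -0.63605956  1.01978822] [0.02372903 0.00579863 0.0797688 ] [[ 3.800e-03  3.790e-01 -9.254e-01]
 [-7.100e-03 -9.253e-01 -3.791e-01]
 [-1.000e+00  8.000e-03 -8.000e-04]]
z0.030 n205 c 468.8 -211.1 r29.6
z0.046 n74 c 460.7 -213.9 r12.3
z0.048 n95 c 461.3 -213.3 r12.6
z0.052 n113 c 462.4 -213.0 r13.0
z0.058 n1051 c 465.0 -212.0 r27.1
z0.060 n1711 c 465.5 -212.0 r27.2
z0.062 n120 c 465.7 -212.0 r27.2
z0.064 n75 c 465.2 -212.1 r27.0
z0.070 n90 c 467.8 -211.6 r16.0
z0.072 n144 c 468.1 -211.0 r16.4
z0.074 n132 c 468.0 -211.5 r16.0
z0.076 n179 c 467.7 -210.8 r16.3
z0.078 n200 c 467.9 -210.9 r16.4
z0.080 n371 c 468.1 -211.1 r16.4
z0.082 n354 c 467.4 -211.2 r16.6
z0.084 n356 c 466.7 -211.4 r17.0
z0.086 n508 c 466.1 -211.7 r17.0
z0.088 n397 c 465.3 -211.9 r16.2
z0.090 n127 c 465.5 -212.3 r16.4
z0.092 n109 c 465.0 -212.1 r16.1
z0.094 n106 c 465.1 -212.1 r16.1
z0.096 n104 c 464.7 -212.0 r16.1
[[312.47974064 240.63468279]]
[[311.66815566 259.4831633 ]]
```

View pics/w2.png

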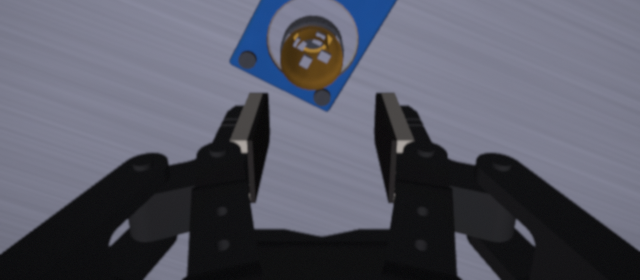

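```bash
python3 -m creep '0.48 0 -0.53 -0.44 0 0 -0.008;0.48 0 0 0 0 0 0;0.48 0 0 0 0 0 0'; python3 - <<'E'
from h import *
o=ctrl.get_obs();print(o["time_s"],o["eef_pos"],o["opening"],o["wrist_force"],o["torque"],Rt(o["eef_rot"]).as_matrix().round(4))
M=Rt(o["eef_rot"]).as_matrix();print("need tool cm",(M.T@(np.array([.4655,-.2120,o["eef_pos"][2]])-o["eef_pos"])*100).round(2))
E
```

```text
time_s: 2.85
eef_pos: [0.4678, -0.2143, 0.128]
eef_rot: [0.138, 0.696, 0.134, -0.692]
wrist_force: [-0.6, -0.9, 0.3]
opening: 0.477
2.85 [ 0.46782453 -0.21433767  0.12802154] 0.4770629121497321 [-0.63564005 -0.88300947  0.33975035] [ 0.00608993 -0.03688273 -0.05829434] [[ 0.0066  0.3781 -0.9257]
 [-0.0041 -0.9257 -0.3781]
 [-1.      0.0063 -0.0045]]
need tool cm [-0.   -0.3   0.13]
```

```bash
python3 -m creep '0.48 0 -0.3 0.13 0 0 0'; python3 - <<'E'
from h import *
o=ctrl.get_obs();print(o["time_s"],o["eef_pos"],o["dq"].round(4))
for i in range(3):
    ctrl.camera("wrist");o=ctrl.get_obs();print(o["time_s"],o["eef_pos"],o["dq"].round(4))
E
python3 -m creep '0.48 0 0 0 0 0 0'
```

```text
time_s: 2.98
eef_pos: [0.4658, -0.2123, 0.1286]
eef_rot: [0.138, 0.696, 0.134, -0.692]
wrist_force: [0.4, 0.2, 0.3]
opening: 0.478
2.975 [ 0.46580202 -0.21225323  0.12855313] [ 0.0095 -0.0634  0.067   0.     -0.0043  0.0056]
3.025 [ 0.46540415 -0.2117408   0.12837581] [-0.0011  0.0079  0.0012 -0.0008 -0.0018 -0.002 ]
3.075 [ 0.46541167 -0.21178983  0.12823965] [-0.0005  0.0065 -0.0018  0.0003 -0.0039 -0.0016]
3.125 [ 0.46542397 -0.21186759  0.1281453 ] [-0.0012  0.0043 -0.0017  0.0019 -0.0025  0.0003]
time_s: 3.25
eef_pos: [0.4654, -0.2118, 0.1281]
eef_rot: [0.138, 0.696, 0.134, -0.692]
wrist_force: [0.3, 0.6, 0.7]
opening: 0.48
```

```bash
python3 -m creep '0.48 1.5 0 0 0 0 0;0.48 1.5 0 0 0 0 0;0.48 0 0 0 0 0 0';python3 -m creep '0.48 0.8 0 0 0 0 0;0.48 0 0 0 0 0 0'; python3 - <<'E'
from h import *
o=ctrl.get_obs();print(o["eef_pos"],o["opening"],o["wrist_force"],o["torque"])
M=Rt(o["eef_rot"]).as_matrix();print("need tool cm",(M.T@(np.array([.4655,-.2120,o["eef_pos"][2]])-o["eef_pos"])*100).round(2))
im,d=ctrl.camera("wrist");cv2.imwrite("pics/w3.png",im[160:480])
im,d=ctrl.camera("side");cv2.imwrite("pics/s3.png",cv2.resize(im[130:270,360:480],None,fx=4,fy=4))
E
```

```text
time_s: 3.62
eef_pos: [0.465, -0.2115, 0.0951]
eef_rot: [0.138, 0.695, 0.135, -0.692]
wrist_force: [0.3, -0.1, 0.2]
opening: 0.481
time_s: 3.88
eef_pos: [0.4648, -0.2114, 0.0861]
eef_rot: [0.138, 0.695, 0.135, -0.692]
wrist_force: [-0.6, 1.1, 0.5]
opening: 0.481
[ 0.46482774 -0.21140821  0.08611828] 0.48130571242652054 [-0.61637345  1.1453666   0.48030906] [-0.05229532  0.00040874  0.02855994]
need tool cm [ 0.    0.08 -0.04]
```

View pics/w3.png

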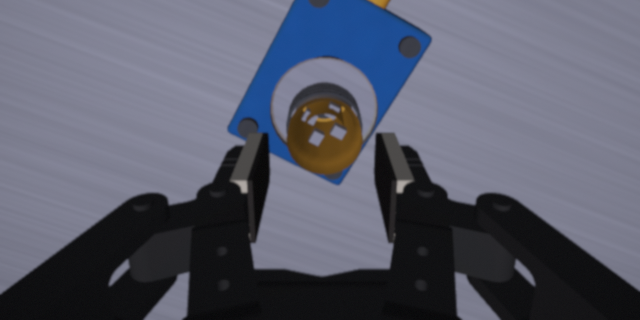

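View pics/s3.png

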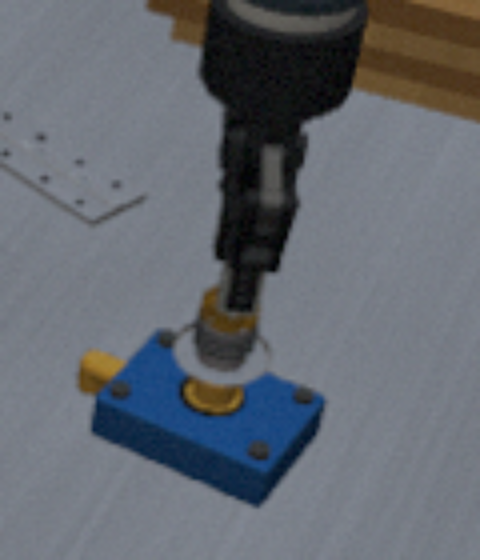

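```bash
python3 -m creep '0.48 0.6 0.08 -0.04 0 0 0;0.48 0.5 0 0 0 0 0;0.48 0 0 0 0 0 0'; python3 -m creep '0.48 0.3 0 0 0 0 0'; python3 -m creep '0.48 0.2 0 0 0 0 0';python3 -m creep '0.48 0.2 0 0 0 0 0'
```

```text
time_s: 4.35
eef_pos: [0.4668, -0.2129, 0.076]
eef_rot: [0.138, 0.696, 0.134, -0.692]
wrist_force: [-0.4, 0.6, -0.8]
opening: 0.479
time_s: 4.47
eef_pos: [0.467, -0.2131, 0.0731]
eef_rot: [0.139, 0.696, 0.134, -0.691]
wrist_force: [0.8, -0.2, 0.2]
opening: 0.486
time_s: 4.6
eef_pos: [0.467, -0.2131, 0.0709]
eef_rot: [0.139, 0.696, 0.134, -0.692]
wrist_force: [0.9, 0.7, 0.1]
opening: 0.478
time_s: 4.72
eef_pos: [0.467, -0.2131, 0.0688]
eef_rot: [0.139, 0.696, 0.134, -0.692]
wrist_force: [0.2, 1.0, 0.6]
opening: 0.481
```

```bash
python3 -m creep '0.48 0.2 0 0 0 0 0'|grep -E "pos|force"; python3 -m creep '0.48 0.2 0 0 0 0 0'|grep -E "pos|force"
```

```text
eef_pos: [0.467, -0.2131, 0.0667]
wrist_force: [-0.0, 0.7, -0.4]
eef_pos: [0.4671, -0.2132, 0.0646]
wrist_force: [-0.1, 0.2, -0.4]
```

```bash
python3 -m creep '0.48 0.15 0 0 0 0 0'|grep -E "pos|force"; python3 -m creep '0.48 0.15 0 0 0 0 0'|grep -E "pos|force"
```

```text
eef_pos: [0.467, -0.2131, 0.0629]
wrist_force: [-0.2, -0.2, 0.1]
eef_pos: [0.4671, -0.2132, 0.0613]
wrist_force: [-0.0, -0.1, 0.5]
```

```bash
python3 -m creep '0.48 0.15 0 0 0 0 0'|grep -E "pos|force"; python3 -m creep '0.48 0.1 0 0 0 0 0'|grep -E "pos|force"
```

```text
eef_pos: [0.4671, -0.2132, 0.0597]
wrist_force: [0.5, 0.5, 0.3]
eef_pos: [0.4671, -0.2132, 0.0586]
wrist_force: [0.9, 0.0, 0.3]
```

```bash
python3 -m creep '0.48 0.1 0 0 0 0 0'|grep -E "pos|force"; python3 -m creep '0.48 0.1 0 0 0 0 0'|grep -E "pos|force"
```

```text
eef_pos: [0.4671, -0.2132, 0.0576]
wrist_force: [0.1, -0.6, 0.4]
eef_pos: [0.4672, -0.2132, 0.0565]
wrist_force: [0.7, -0.4, -0.8]
```

```bash
python3 - <<'E'
from h import *
o=ctrl.get_obs();print(o["eef_pos"])
M=Rt(o["eef_rot"]).as_matrix();print("need tool cm",(M.T@(np.array([.4655,-.2120,o["eef_pos"][2]])-o["eef_pos"])*100).round(2))
im,d=ctrl.camera("wrist");im2,d2=ctrl.camera("side")
a=cv2.resize(im[160:400,160:480],None,fx=1.75,fy=1.75);b=cv2.resize(im2[180:265,370:445],None,fx=5,fy=5)
c=np.zeros((430,950,3),np.uint8);c[:420,:560]=a[:420];c[:425,570:945]=b;cv2.imwrite("pics/c4.png",c)
E
```

```text
[ 0.46717    -0.21320921  0.05652868]
need tool cm [-0.   -0.18  0.11]
```

View pics/c4.png

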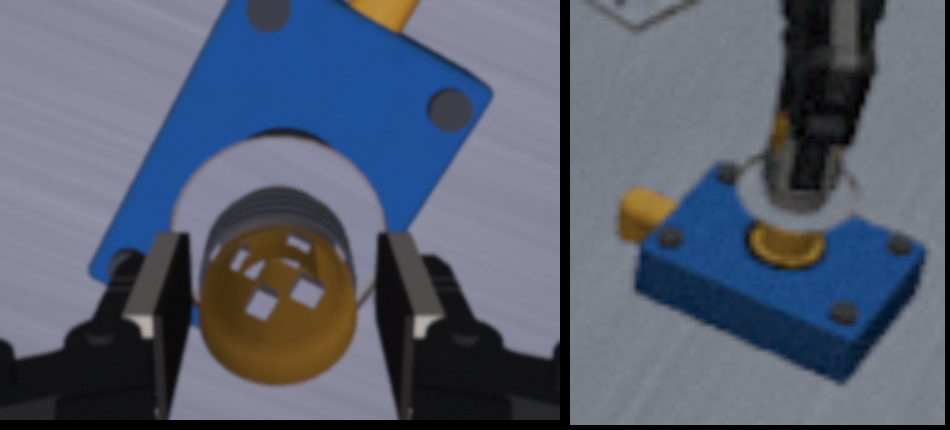

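```bash
python3 -m creep '0.48 0.05 -0.15 0.1 0 0 0'|grep -E "pos|force"; python3 -m creep '0.48 0.08 0 0 0 0 0'|grep -E "pos|force"
```

```text
eef_pos: [0.4656, -0.2122, 0.056]
wrist_force: [0.4, 0.1, -0.1]
eef_pos: [0.4655, -0.2121, 0.0551]
wrist_force: [-0.4, -1.3, 0.4]
```

```bash
python3 -m creep '0.48 0.08 0 0 0 0 0'|grep -E "pos|force"; python3 -m creep '0.48 0.08 0 0 0 0 0'|grep -E "pos|force"
```

```text
eef_pos: [0.4655, -0.2121, 0.0543]
wrist_force: [-1.0, 0.7, -0.4]
eef_pos: [0.4655, -0.2121, 0.0535]
wrist_force: [-0.2, 0.2, -0.7]
```

```bash
python3 -m creep '0.48 0.1 0 0 0 0 0'|grep -E "pos|force"; python3 -m creep '0.48 0.1 0 0 0 0 0'|grep -E "pos|force"
```

```text
eef_pos: [0.4656, -0.2121, 0.0524]
wrist_force: [0.0, -0.2, 0.8]
eef_pos: [0.4656, -0.2121, 0.0513]
wrist_force: [0.2, 0.3, -0.7]
```

```bash
python3 -m creep '0.48 0.1 0 0 0 0 0'|grep -E "pos|force"; python3 -m creep '0.48 0.1 0 0 0 0 0'|grep -E "pos|force"
```

```text
eef_pos: [0.4656, -0.2122, 0.0503]
wrist_force: [0.7, -0.3, -0.1]
eef_pos: [0.4656, -0.2122, 0.0492]
wrist_force: [0.5, 0.2, 0.1]
```

```bash
python3 - <<'E'
from h import *
o=ctrl.get_obs();print(o["eef_pos"],o["wrist_force"])
im,d=ctrl.camera("wrist");im2,d2=ctrl.camera("side")
np.savez("pics/c5.npz",d=d,d2=d2)
a=cv2.resize(im[160:400,160:480],None,fx=1.75,fy=1.75);b=cv2.resize(im2[180:265,370:445],None,fx=5,fy=5)
c=np.zeros((430,950,3),np.uint8);c[:420,:560]=a[:420];c[:425,570:945]=b;cv2.imwrite("pics/c5.png",c)
P,uv=cloud(d,cam("wrist",o),(160,160,480,400))
M=Rt(o["eef_rot"]).as_matrix();T=(P-o["eef_pos"])@M   # tool coords
for s in(-1,1):
    m=(s*T[:,1]>.01)&(s*T[:,1]<.05)&(T[:,0]>-.03)&(T[:,0]<.0)
    for x in np.arange(-.03,.0,.003):
        k=m&(T[:,0]>=x)&(T[:,0]<x+.003)
        if k.sum()>5: print(s,x.round(3),k.sum(),(1000*np.percentile(T[k][:,1],[2,50,98])).round(1),(1000*np.percentile(T[k][:,2],[2,50,98])).round(1))
E
```

```text
[ 0.46561157 -0.21216078  0.04919289] [0.48175798 0.20775798 0.06701048]
-1 -0.03 213 [-26.8 -16.1 -10.3] [-13.1  -7.1   9.1]
-1 -0.027 139 [-21.  -13.7 -10.1] [-14.    1.4   9. ]
-1 -0.024 82 [-16.3 -12.6 -10.2] [-13.8  -4.8   8.8]
-1 -0.021 38 [-13.2 -11.9 -10.3] [2.5 6.6 9. ]
-1 -0.018 45 [-26.  -12.5 -10.2] [-7.   7.5 17.8]
-1 -0.015 165 [-26.2 -20.5 -10.4] [-22.5  -5.6  17.5]
-1 -0.012 1489 [-25.1 -18.3 -10.4] [-22.4 -10.   13.1]
-1 -0.009 10 [-12.8 -11.9 -11.5] [-16.6   6.4   7.3]
1 -0.03 201 [10.2 16.5 26.1] [-13.5  -5.7   8.9]
1 -0.027 124 [10.4 13.4 20.2] [-12.7   0.8   8.8]
1 -0.024 84 [10.2 12.5 16. ] [-13.7  -7.8   7.2]
1 -0.021 37 [10.5 12.1 13.1] [2.  5.3 7.9]
1 -0.018 37 [10.2 11.8 25.9] [-6.6  6.9 16.7]
1 -0.015 96 [10.2 16.9 25.9] [-21.8   3.9  17.4]
1 -0.012 1479 [10.2 17.9 24.7] [-22.4  -9.9  13.1]
1 -0.009 18 [10.3 11.4 18.9] [-14.7   6.6   8.3]
1 -0.006 16 [10.1 10.9 11.6] [6.1 7.6 8.7]
1 -0.003 7 [10.2 10.3 10.7] [7.4 8.1 8.6]
```

View pics/c5.png

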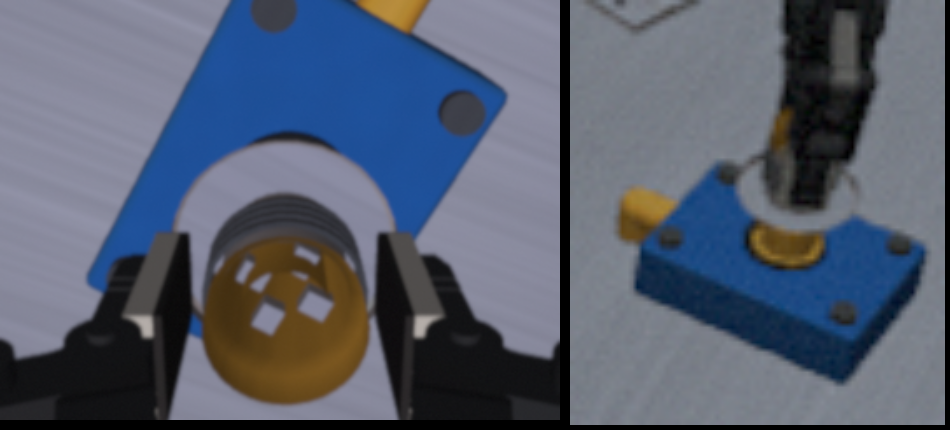

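```bash
python3 - <<'E'
from h import *
d=np.load("pics/c5.npz")["d"]
c=ctrl.calibration("wrist");K=c["mtx"];T=c["tool_from_camera"]
for v in range(286,345,6):
    out=[]
    for u in (244,248,252,256,260,266):
        z=d[v,u];p=T@np.array([(u-K[0,2])/K[0,0]*z,(v-K[1,2])/K[1,1]*z,z,1]);out.append((p[:3]*1000).round(0).astype(int).tolist())
    print(v,out)
E
```

```text
286 [[19, -39, 7], [20, -37, 7], [21, -35, 8], [20, -33, 7], [-12, -26, -7], [-11, -24, -6]]
292 [[20, -39, 11], [19, -37, 10], [-28, -26, -11], [-29, -25, -12], [-28, -23, -12], [-29, -21, -12]]
298 [[20, -39, 14], [-34, -27, -12], [-33, -25, -12], [-34, -24, -12], [-33, -23, -12], [-30, -21, -10]]
304 [[-38, -28, -11], [-39, -26, -12], [-38, -25, -12], [-38, -23, -12], [-38, -22, -11], [-31, -21, -8]]
310 [[-42, -27, -11], [-43, -25, -12], [-42, -24, -11], [-42, -23, -11], [-43, -21, -12], [-31, -21, -6]]
316 [[-48, -26, -12], [-46, -25, -11], [-47, -23, -12], [-47, -22, -12], [-44, -21, -10], [-32, -21, -4]]
322 [[-51, -25, -12], [-51, -24, -12], [-52, -22, -12], [-50, -21, -11], [-45, -21, -8], [-33, -21, -2]]
328 [[-55, -24, -12], [-55, -23, -12], [-54, -22, -11], [-52, -21, -10], [-46, -21, -7], [-33, -21, 1]]
334 [[-58, -24, -12], [-58, -23, -11], [-58, -21, -12], [-54, -21, -9], [-46, -21, -5], [-33, -21, 3]]
340 [[-62, -23, -12], [-61, -22, -12], [-60, -21, -11], [-55, -21, -7], [-48, -21, -3], [-35, -21, 5]]
```

```bash
python3 - <<'E'
from h import *
z=np.load("pics/c5.npz");d2=z["d2"];cm=cam("side")
for v in range(200,230,2):
    us=np.arange(408,436,2);o,dr=rays(np.c_[us,np.full(len(us),v)],cm);P=o+dr*d2[v,us][:,None]
    print(v,[(p*1000).round(0).astype(int).tolist() for p in P[3:11]])
E
```

```text
200 [[467, -181, 134], [457, -158, 153], [451, -148, 161], [447, -149, 163], [444, -151, 163], [440, -155, 161], [437, -156, 162], [432, -153, 165]]
202 [[465, -177, 132], [455, -153, 152], [451, -152, 154], [448, -156, 153], [444, -158, 153], [441, -159, 153], [436, -156, 157], [432, -157, 158]]
204 [[465, -177, 127], [454, -151, 149], [451, -154, 148], [447, -156, 148], [444, -158, 148], [440, -157, 150], [436, -158, 151], [475, -361, 1]]
206 [[461, -167, 130], [454, -153, 142], [453, -168, 132], [450, -169, 133], [443, -160, 142], [439, -161, 142], [435, -161, 144], [472, -352, 2]]
208 [[460, -163, 128], [454, -159, 133], [451, -163, 131], [448, -168, 129], [444, -166, 132], [441, -170, 131], [435, -164, 137], [469, -343, 2]]
210 [[458, -159, 126], [454, -160, 127], [450, -163, 126], [447, -164, 127], [443, -165, 128], [439, -166, 129], [435, -165, 131], [466, -334, 3]]
212 [[463, -185, 100], [458, -179, 107], [455, -184, 105], [450, -182, 108], [447, -190, 104], [473, -325, 0], [468, -328, 0], [463, -326, 4]]
214 [[461, -179, 101], [457, -178, 103], [453, -180, 103], [449, -182, 
[... 353 characters left out ...]
20 [[459, -181, 83], [455, -181, 85], [451, -183, 85], [449, -192, 79], [450, -216, 62], [445, -216, 64], [442, -221, 61], [453, -297, 2]]
222 [[463, -200, 62], [458, -199, 64], [455, -203, 63], [451, -205, 64], [447, -209, 62], [443, -211, 62], [455, -288, 2], [450, -289, 3]]
224 [[461, -196, 60], [457, -195, 62], [452, -196, 64], [448, -198, 63], [445, -201, 63], [448, -239, 34], [445, -244, 32], [441, -245, 33]]
226 [[461, -200, 51], [458, -204, 50], [454, -210, 47], [454, -229, 33], [451, -234, 31], [447, -237, 30], [442, -235, 34], [271, 603, 720]]
228 [[461, -204, 43], [457, -205, 44], [455, -214, 38], [452, -221, 34], [448, -227, 31], [444, -230, 30], [440, -230, 32], [436, -234, 31]]
```

```bash
python3 - <<'E'
from h import *
for f in("w1","c5"):
    d=np.load(f"pics/{f}.npz")["d"]
    c=ctrl.calibration("wrist");K=c["mtx"];T=c["tool_from_camera"]
    for u,vs in((322,range(400,480,10)),(290,range(420,480,12)),(210,range(340,480,12))):
        print(f,u,[(v,[int(round(1000*a)) for a in (T@np.array([(u-K[0,2])/K[0,0]*d[v,u],(v-K[1,2])/K[1,1]*d[v,u],d[v,u],1]))[:3]]) for v in vs])
E
```

```text
w1 322 [(400, [209, 0, 228]), (410, [210, 0, 243]), (420, [209, 0, 255]), (430, [211, 0, 271]), (440, [-98, 0, -10]), (450, [-102, 0, -12]), (460, [-105, 0, -12]), (470, [-107, 0, -12])]
w1 290 [(420, [210, -36, 256]), (432, [-96, -7, -10]), (444, [-100, -7, -11]), (456, [-104, -6, -12]), (468, [-107, -6, -12])]
w1 210 [(340, [-55, -35, -7]), (352, [-69, -31, -13]), (364, [-74, -30, -12]), (376, [-81, -28, -14]), (388, [-91, -25, -17]), (400, [-95, -24, -18]), (412, [-98, -23, -17]), (424, [-102, -22, -18]), (436, [-104, -21, -17]), (448, [-106, -21, -16]), (460, [-110, -20, -17]), (472, [-114, -19, -19])]
c5 322 [(400, [50, 0, 100]), (410, [49, 0, 106]), (420, [50, 0, 115]), (430, [50, 0, 123]), (440, [-99, 0, -11]), (450, [-102, 0, -12]), (460, [-104, 0, -12]), (470, [-107, 0, -12])]
c5 290 [(420, [49, -21, 114]), (432, [-97, -7, -11]), (444, [-101, -7, -12]), (456, [-102, -7, -10]), (468, [-106, -6, -12])]
c5 210 [(340, [49, -68, 55]), (352, [-71, -31, -13]), (364, [-75, -29, -12]), (376, [-80, -28, -13]), (388, [-91, -25, -18]), (400, [-94, -24, -17]), (412, [-99, -23, -18]), (424, [-102, -22, -18]), (436, [-105, -21, -18]), (448, [-108, -20, -18]), (460, [-110, -20, -17]), (472, [-112, -19, -17])]
```

Both cameras show that the real fingertips sit about 28 mm behind the reported TCP (the body begins at tool x −97 mm, against −73 mm in the description), so the tips are still about 15 mm above the flange. I'll carry on down by feel with that offset.

```bash
python3 -m creep '0.48 0.3 0 0 0 0 0;0.48 0.2 0 0 0 0 0;0.48 0.2 0 0 0 0 0;0.48 0 0 0 0 0 0'|grep -E "pos|force|open"; python3 -m creep '0.48 0.15 0 0 0 0 0'|grep -E "pos|force"
```

```text
eef_pos: [0.4657, -0.2121, 0.0419]
wrist_force: [-0.5, 1.4, 2.1]
opening: 0.479
eef_pos: [0.466, -0.2122, 0.041]
wrist_force: [-1.5, 2.0, 11.0]
```

```bash
python3 -m creep '0.48 0.1 0 0 0 0 0'|grep -E "pos|force"; python3 -m creep '0.48 0.1 0 0 0 0 0'|grep -E "pos|force"
```

```text
eef_pos: [0.4664, -0.2123, 0.0409]
wrist_force: [-1.0, 1.8, 9.4]
eef_pos: [0.4669, -0.2124, 0.0408]
wrist_force: [-1.9, 2.0, 10.3]
```

```bash
python3 -m creep '0.48 0.15 0.02 0.06 0 0 0'|grep -E "pos|force|rot"
```

```text
eef_pos: [0.467, -0.213, 0.0403]
eef_rot: [0.139, 0.697, 0.134, -0.691]
wrist_force: [-1.2, 1.6, 9.8]
```

```bash
python3 -m creep '0.48 0.17 0.02 0.06 0 0 0'|grep -E "pos|force|rot"
```

```text
eef_pos: [0.4672, -0.2135, 0.0397]
eef_rot: [0.139, 0.697, 0.134, -0.69]
wrist_force: [-0.2, 2.3, 9.0]
```

```bash
python3 -m creep '0.48 0.18 -0.1 0.06 0 0 0'|grep -E "pos|force|rot"
```

```text
eef_pos: [0.4671, -0.2135, 0.039]
eef_rot: [0.14, 0.698, 0.133, -0.69]
wrist_force: [0.6, -0.6, 7.7]
```

```bash
python3 -m creep '0.48 0.18 -0.1 0.06 0 0 0'|grep -E "pos|force|rot"
```

```text
eef_pos: [0.4671, -0.2135, 0.0383]
eef_rot: [0.141, 0.698, 0.132, -0.689]
wrist_force: [-0.0, -0.1, 7.3]
```

```bash
python3 -m creep '0.48 0.18 -0.05 0.05 0 -0.01 -0.015'|grep -E "pos|force|rot"
```

```text
eef_pos: [0.467, -0.2136, 0.0374]
eef_rot: [0.137, 0.694, 0.137, -0.693]
wrist_force: [0.1, 2.2, 6.5]
```

```bash
python3 -m creep '0.48 0.18 -0.05 0.05 0 -0.005 -0.008'|grep -E "pos|force|rot"
```

```text
eef_pos: [0.467, -0.2138, 0.0363]
eef_rot: [-0.134, -0.692, -0.139, 0.695]
wrist_force: [-0.2, 1.0, 3.6]
```

```bash
python3 -m creep '0.48 0.13 -0.03 0.05 0 0.003 0.005'|grep -E "pos|force|rot"
```

```text
eef_pos: [0.467, -0.2139, 0.0352]
eef_rot: [0.136, 0.694, 0.137, -0.694]
wrist_force: [0.7, 0.9, 1.9]
```

```bash
python3 -m creep '0.48 0.13 -0.03 0.05 0 0 0'|grep -E "pos|force|rot"
```

```text
eef_pos: [0.4663, -0.2138, 0.0338]
eef_rot: [0.136, 0.694, 0.137, -0.694]
wrist_force: [-1.1, -0.3, -0.5]
```

```bash
python3 -m creep '0.48 0.08 0 0 0 0 0'|grep -E "pos|force|rot"; python3 - <<'E'
from h import *
o=ctrl.get_obs()
im,d=ctrl.camera("wrist");im2,d2=ctrl.camera("side")
a=cv2.resize(im[160:400,160:480],None,fx=1.75,fy=1.75);b=cv2.resize(im2[180:265,370:445],None,fx=5,fy=5)
c=np.zeros((430,950,3),np.uint8);c[:420,:560]=a[:420];c[:425,570:945]=b;cv2.imwrite("pics/c6.png",c)
E
```

```text
eef_pos: [0.4659, -0.2136, 0.0325]
eef_rot: [0.136, 0.694, 0.137, -0.694]
wrist_force: [-0.2, 0.5, 0.4]
```

View pics/c6.png

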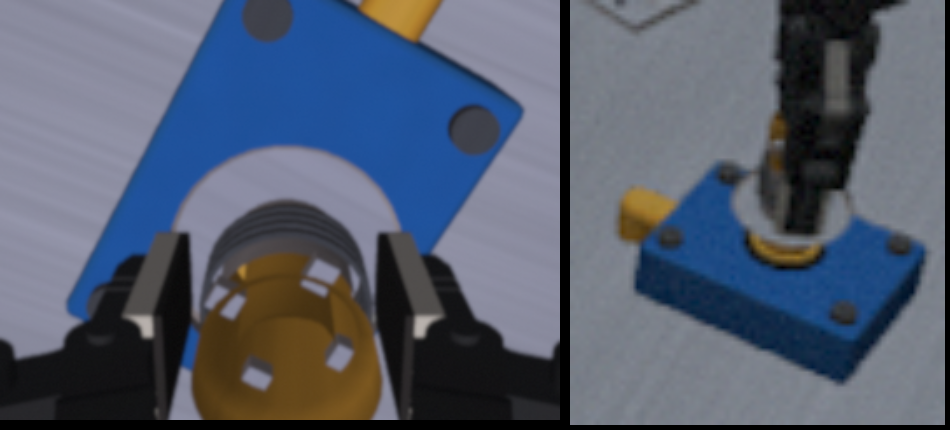

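```bash
python3 -m creep '0.48 -0.3 0 0 0 0 0;0.48 -1 0 0 0 0 0;0.48 -2 0 0 0 0 0;0.48 -2.5 0 0 0 0 0;0.48 -3 0 0 0 0 0;0.7 -4 0 0 0 0 0;0.7 0 0 0 0 0 0'; python3 - <<'E'
from h import *
o=ctrl.get_obs();print(o["eef_pos"])
im,d=ctrl.camera("wrist");cv2.imwrite("pics/w7.png",im)
im2,d2=ctrl.camera("side");cv2.imwrite("pics/s7.png",cv2.resize(im2[180:265,370:445],None,fx=5,fy=5))
P,uv=cloud(d,cam("wrist",o));
near=np.hypot(P[:,0]-.466,P[:,1]+.212)<.03
h,e=np.histogram(P[near,2],bins=np.arange(.03,.13,.002))
for i in range(len(h)):
    if h[i]>60:
        m=near&(P[:,2]>=e[i])&(P[:,2]<e[i+1]);q=P[m];(c,r)=cv2.minEnclosingCircle((q[:,:2]*1000).astype(np.float32))
        print("z%.3f n%d c %.1f %.1f r%.1f"%(e[i],h[i],*c,r))
E
```

```text
time_s: 9.9
eef_pos: [0.4661, -0.214, 0.168]
eef_rot: [0.137, 0.694, 0.136, -0.693]
wrist_force: [1.4, -0.2, -0.5]
opening: 0.701
[ 0.46613296 -0.21404112  0.1679653 ]
z0.030 n109 c 466.8 -211.3 r29.5
z0.046 n91 c 470.4 -217.8 r18.6
z0.048 n806 c 466.9 -213.4 r26.9
z0.050 n1101 c 467.1 -213.5 r27.1
z0.052 n75 c 467.0 -213.5 r27.1
z0.056 n138 c 467.0 -213.9 r13.7
z0.058 n95 c 467.1 -213.4 r14.0
z0.060 n64 c 469.4 -212.3 r16.3
z0.062 n65 c 469.6 -212.6 r16.4
z0.064 n63 c 469.5 -212.4 r16.2
z0.066 n105 c 469.4 -212.0 r16.1
z0.068 n73 c 469.2 -212.8 r16.2
z0.070 n99 c 469.4 -212.3 r16.3
z0.072 n97 c 467.5 -213.2 r17.2
z0.074 n190 c 467.6 -213.2 r17.2
z0.076 n71 c 468.9 -212.4 r15.9
z0.080 n170 c 468.4 -212.6 r15.3
z0.082 n152 c 468.3 -212.7 r15.1
z0.084 n101 c 466.5 -213.7 r14.4
z0.086 n340 c 466.7 -213.5 r15.9
z0.088 n266 c 466.9 -213.4 r16.2
z0.090 n72 c 467.1 -213.2 r16.2
z0.092 n62 c 466.6 -213.6 r16.0
z0.094 n64 c 466.6 -213.5 r16.0
z0.096 n61 c 465.6 -214.0 r15.8
```

View pics/w7.png

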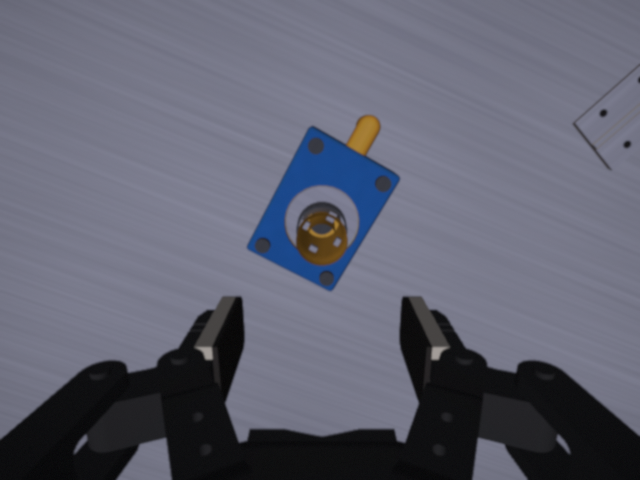

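View pics/s7.png

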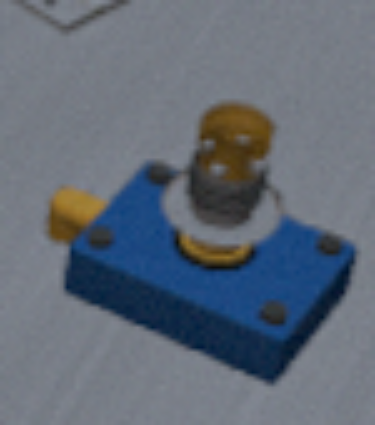

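```bash
python3 -m creep '0.75 0 -3.7 -3 0 0 0;0.75 0 -3.7 -3 0 0 0;0.75 0 -3.7 -3 0 0 0;0.75 0 -3.7 -3 0 0 0;0.75 0 -3.7 -3 0 0 0;0.75 0 -3.7 -3 0 0 0;0.75 0 -3.5 -2.8 0 0 0;0.75 0 -1.5 -1.2 0 0 0;0.75 0 0 0 0.08 0 0;0.75 0 0 0 0 0 0'; python3 - <<'E'
from h import *
o=ctrl.get_obs();M=Rt(o["eef_rot"]).as_matrix();print(o["time_s"],o["eef_pos"],M.round(3))
im,d=ctrl.camera("wrist");cv2.imwrite("pics/w8.png",im);np.savez("pics/w8.npz",d=d)
P,uv=cloud(d,cam("wrist",o))
near=np.hypot(P[:,0]-.575,P[:,1]-.149)<.035
m=near&(P[:,2]>.082)&(P[:,2]<.12);print("dial",P[m].mean(0),cv2.minAreaRect((P[m][:,:2]*1000).astype(np.float32)))
m=near&(P[:,2]>.058)&(P[:,2]<.12);print("boot",cv2.minAreaRect((P[m][:,:2]*1000).astype(np.float32)),np.percentile(P[m][:,2],[5,50,95]))
big=np.hypot(P[:,0]-.575,P[:,1]-.149)<.09
m=big&(P[:,2]>.042)&(P[:,2]<.055);print("wood",np.median(P[m][:,2]),cv2.minAreaRect((P[m][:,:2]*1000).astype(np.float32)))
# red/white mask
t=(M.T@(np.array([.575,.149,o["eef_pos"][2]])-o["eef_pos"])*100).round(2);print("tool cm",t, "jaw ang",np.degrees(np.arctan2(M[1,1],M[0,1])))
E
```

```text
time_s: 11.25
eef_pos: [0.559, 0.1329, 0.1517]
eef_rot: [-0.103, -0.69, -0.111, 0.708]
wrist_force: [-0.4, -0.1, 0.9]
opening: 0.749
11.25 [0.5589968  0.13294684 0.15166951] [[-0.027  0.299 -0.954]
 [ 0.007 -0.954 -0.3  ]
 [-1.    -0.014  0.024]]
dial [0.57682433 0.14954143 0.08878253] ((575.3138427734375, 149.35275268554688), (36.35516357421875, 36.09816360473633), 17.6894474029541)
boot ((575.26171875, 149.36614990234375), (36.419883728027344, 36.116397857666016), 17.229244232177734) [0.07372263 0.08904896 0.09047258]
wood 0.04944787949227181 ((574.5572509765625, 149.27377319335938), (70.5759506225586, 140.75733947753906), 4.6086955070495605)
tool cm [-0.03 -1.05 -2.01] jaw ang -72.57762833714509
```

View pics/w8.png

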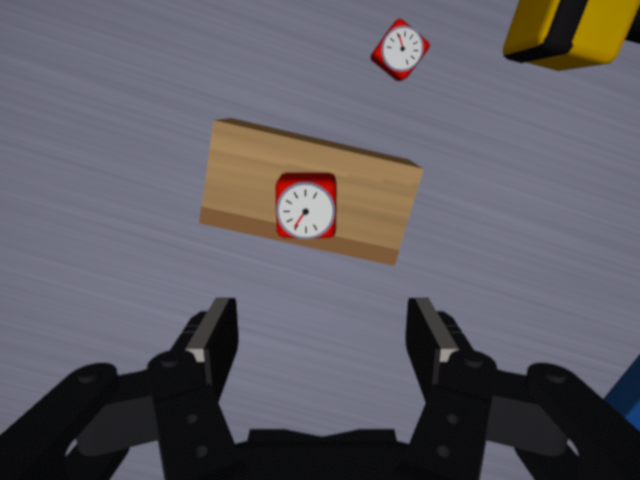

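```bash
python3 -m creep '0.75 0 -1.08 -2.05 0 0.024 0.015;0.75 0 0 0 0 0 0;0.75 0 0 0 0 0 0'; python3 - <<'E'
from h import *
o=ctrl.get_obs();M=Rt(o["eef_rot"]).as_matrix();print(o["eef_pos"],M.round(3))
print((M.T@(np.array([.5753,.1494,o["eef_pos"][2]])-o["eef_pos"])*100).round(2),"fix rot",(M.T@np.array([-M[1,0],M[0,0],0])).round(4))
E
```

```text
time_s: 11.68
eef_pos: [0.5764, 0.1491, 0.1509]
eef_rot: [0.108, 0.699, 0.107, -0.698]
wrist_force: [0.0, -0.3, 0.0]
opening: 0.748
[0.57637141 0.14905303 0.15091654] [[ 0.002  0.3   -0.954]
 [-0.001 -0.954 -0.3  ]
 [-1.     0.002 -0.001]]
[-0.   -0.07  0.09] fix rot [-0.     -0.0014 -0.0016]
```

```bash
python3 -m creep '0.75 1.5 -0.07 0.09 0 0 0;0.75 2 0 0 0 0 0;0.75 2 0 0 0 0 0;0.75 1.5 0 0 0 0 0;0.75 0 0 0 0 0 0;0.75 0 0 0 0 0 0'; python3 - <<'E'
from h import *
o=ctrl.get_obs();M=Rt(o["eef_rot"]).as_matrix();print(o["eef_pos"],M.round(3))
print((M.T@(np.array([.5753,.1494,o["eef_pos"][2]])-o["eef_pos"])*100).round(2),"fix rot",(M.T@np.array([-M[1,0],M[0,0],0])).round(4))
im,d=ctrl.camera("wrist");cv2.imwrite("pics/w9.png",im[120:])
P,uv=cloud(d,cam("wrist",o))
near=np.hypot(P[:,0]-.575,P[:,1]-.149)<.03
m=near&(P[:,2]>.084)&(P[:,2]<.1);print("dial",P[m].mean(0),cv2.minAreaRect((P[m][:,:2]*1000).astype(np.float32)))
E
```

```text
time_s: 12.42
eef_pos: [0.5739, 0.1483, 0.0758]
eef_rot: [-0.108, -0.699, -0.107, 0.699]
wrist_force: [0.5, -0.3, -0.5]
opening: 0.75
[0.57394877 0.14832503 0.07583195] [[-0.     0.3   -0.954]
 [-0.001 -0.954 -0.3  ]
 [-1.     0.001  0.001]]
[-0.   -0.06 -0.16] fix rot [ 0.      0.0007 -0.0013]
dial [0.57725094 0.14999559 0.08885252] ((575.8504638671875, 149.52410888671875), (35.666465759277344, 35.979244232177734), 17.422122955322266)
```

View pics/w9.png

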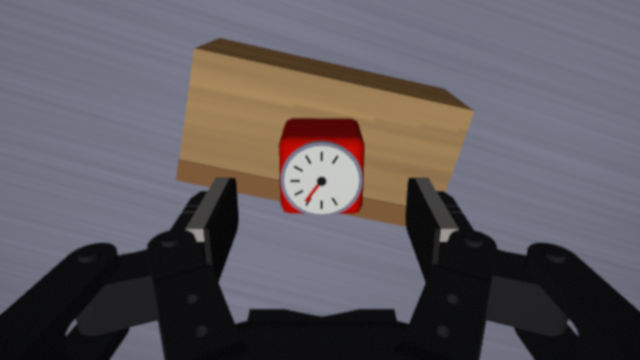

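```bash
python3 -m creep '0.75 1 -0.07 -0.17 0 0 0;0.75 1 0 0 0 0 0;0.75 1 0 0 0 0 0;0.75 0.6 0 0 0 0 0;0.75 0 0 0 0 0 0'; python3 - <<'E'
from h import *
o=ctrl.get_obs();M=Rt(o["eef_rot"]).as_matrix();print(o["eef_pos"],M.round(3))
print((M.T@(np.array([.5755,.1494,o["eef_pos"][2]])-o["eef_pos"])*100).round(2),"fix rot",(M.T@np.array([-M[1,0],M[0,0],0])).round(4))
im,d=ctrl.camera("wrist");cv2.imwrite("pics/w10.png",im[120:])
im,d=ctrl.camera("side");cv2.imwrite("pics/s10.png",cv2.resize(im[250:370,240:330],None,fx=4,fy=4))
E
```

```text
time_s: 13.1
eef_pos: [0.5761, 0.1496, 0.0382]
eef_rot: [0.108, 0.699, 0.107, -0.699]
wrist_force: [-0.3, 0.0, -1.0]
opening: 0.751
[0.57607388 0.14963953 0.03821196] [[ 0.001  0.3   -0.954]
 [-0.001 -0.954 -0.3  ]
 [-1.     0.002 -0.001]]
[-0.    0.01  0.06] fix rot [ 0.     -0.0008 -0.0017]
```

View pics/w10.png

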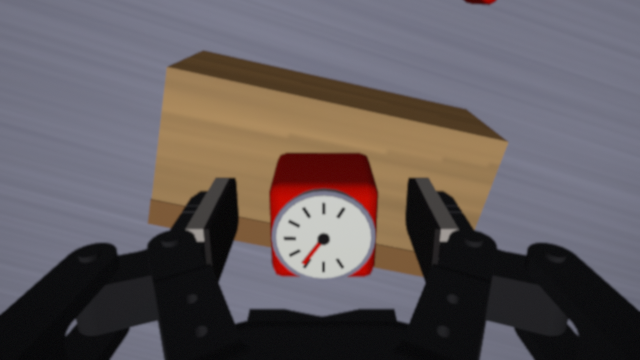

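View pics/s10.png

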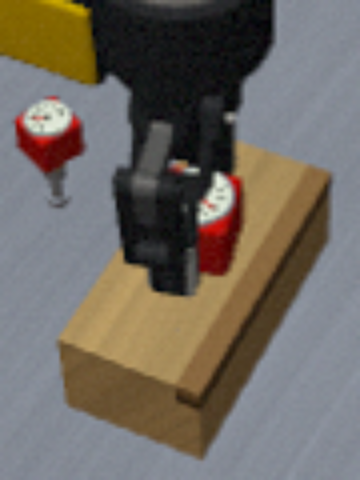

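```bash
python3 -m creep '0.75 0.4 0 0.06 0 0 0;0.6 0 0 0 0 0 0;0.4 0 0 0 0 0 0;0.2 0 0 0 0 0 0;0.2 0 0 0 0 0 0;0.2 0 0 0 0 0 0;0.2 0 0 0 0 0 0'; python3 - <<'E'
from h import *
o=ctrl.get_obs();M=Rt(o["eef_rot"]).as_matrix();print(o["eef_pos"],M.round(3),o["opening"],o["wrist_force"])
im,d=ctrl.camera("wrist");cv2.imwrite("pics/w11.png",im[120:])
E
```

```text
time_s: 14.08
eef_pos: [0.5769, 0.1495, 0.0358]
eef_rot: [0.108, 0.7, 0.107, -0.697]
wrist_force: [0.7, 0.5, -0.3]
opening: 0.41
[0.57691014 0.14953168 0.03581656] [[ 0.005  0.3   -0.954]
 [-0.001 -0.954 -0.3  ]
 [-1.     0.003 -0.004]] 0.40985354038019056 [ 0.66255094  0.47209393 -0.32235732]
```

View pics/w11.png

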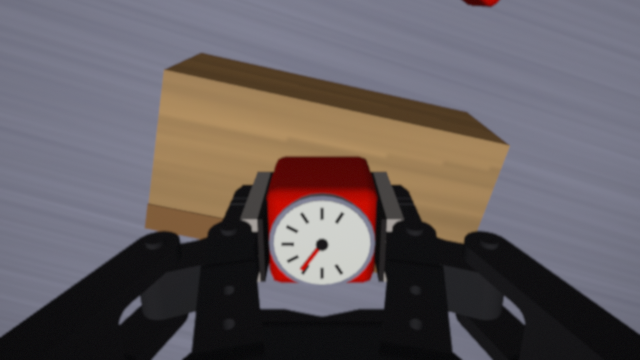

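```bash
python3 -m creep '0.2 -0.5 0 0 0 0 0;0.2 -1 0 0 0 0 0;0.2 -1 0 0 0 0 0;0.2 -1 0 0 0 0 0;0.2 0 0 0 0 0 0'; python3 - <<'E'
from h import *
o=ctrl.get_obs();M=Rt(o["eef_rot"]).as_matrix();print(o["eef_pos"],M.round(3),o["opening"],o["wrist_force"])
E
```

```text
time_s: 14.75
eef_pos: [0.5765, 0.1496, 0.0734]
eef_rot: [0.108, 0.7, 0.107, -0.697]
wrist_force: [-0.6, 0.0, -1.9]
opening: 0.41
[0.57652336 0.14960246 0.0733707 ] [[ 0.004  0.3   -0.954]
 [-0.001 -0.954 -0.3  ]
 [-1.     0.003 -0.004]] 0.4097831666111251 [-0.55083728  0.03167818 -1.9124518 ]
```

```bash
python3 -m creep '0.2 -2 0 0 0 0 0;0.2 -3.5 0 0 0 0 0;0.2 -3.5 0 0 0 0 0;0.2 -1.5 0 0 0 0 0;0.2 0 0 0 0 0 0;0.2 0 0 0 0 0 0'; python3 - <<'E'
from h import *
o=ctrl.get_obs();M=Rt(o["eef_rot"]).as_matrix();print(o["eef_pos"],M.round(3),o["opening"],o["wrist_force"])
print((M.T@(np.array([.467,-.2134,o["eef_pos"][2]])-o["eef_pos"])*100).round(2))
im,d=ctrl.camera("side");cv2.imwrite("pics/s12.png",cv2.resize(im[150:370,220:380],None,fx=3,fy=3));np.savez("pics/s12.npz",d=d)
E
```

```text
time_s: 15.5
eef_pos: [0.5749, 0.1497, 0.1833]
eef_rot: [0.108, 0.7, 0.107, -0.698]
wrist_force: [-0.5, 0.2, -2.7]
opening: 0.41
[0.57490374 0.14965171 0.18326867] [[ 0.003  0.3   -0.954]
 [-0.001 -0.954 -0.3  ]
 [-1.     0.002 -0.002]] 0.4100497766451516 [-0.46196396  0.23387047 -2.69003774]
[2.000e-02 3.139e+01 2.119e+01]
```

View pics/s12.png

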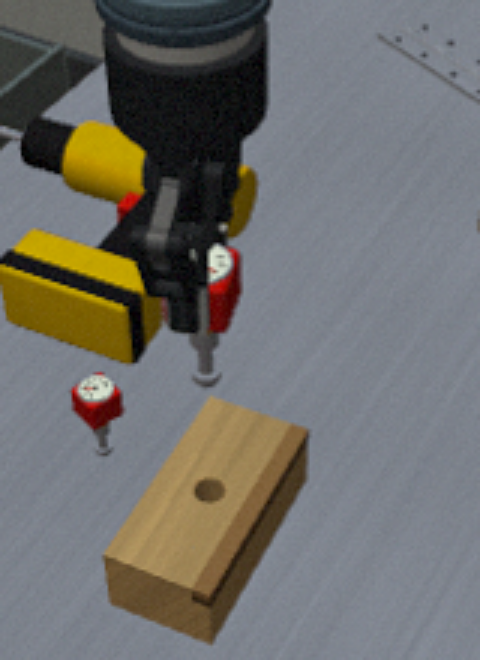

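```bash
python3 -m creep '0.2 -0.1 3.7 2.5 0 0 0;0.2 -0.1 3.7 2.5 0 0 0;0.2 -0.1 3.7 2.5 0 0 0;0.2 -0.1 3.7 2.5 0 0 0;0.2 -0.1 3.7 2.5 0 0 0;0.2 -0.1 3.7 2.5 0 0 0;0.2 -0.1 3.5 2.5 0 0 0;0.2 0 2 1.4 0 0 0;0.2 0 0 0 0 0 0;0.2 0 0 0 0 0 0'; python3 - <<'E'
from h import *
o=ctrl.get_obs();M=Rt(o["eef_rot"]).as_matrix();print(o["eef_pos"],M.round(4),o["opening"],o["wrist_force"])
print((M.T@(np.array([.467,-.2134,o["eef_pos"][2]])-o["eef_pos"])*100).round(2),"fix rot",(M.T@np.array([-M[1,0],M[0,0],0])).round(4))
E
```

```text
time_s: 16.8
eef_pos: [0.4676, -0.1777, 0.1766]
eef_rot: [-0.104, -0.693, -0.111, 0.705]
wrist_force: [-0.5, 0.5, -1.9]
opening: 0.414
[ 0.46759038 -0.17766559  0.176562  ] [[-0.0191  0.3009 -0.9535]
 [ 0.0073 -0.9536 -0.301 ]
 [-0.9998 -0.0127  0.016 ]] 0.4136809567019798 [-0.52419336  0.47472686 -1.90154632]
[-0.02  3.39  1.13] fix rot [0.     0.016  0.0127]
```

```bash
python3 -m creep '0.2 0 2 0.6 0 0.016 0.013;0.2 0 1.2 0.39 0 0 0;0.2 0 0 0 0 0 0;0.2 0 0 0 0 0 0'; python3 - <<'E'
from h import *
o=ctrl.get_obs();M=Rt(o["eef_rot"]).as_matrix();print(o["eef_pos"],M.round(4),o["opening"],o["wrist_force"])
print((M.T@(np.array([.4683,-.2130,o["eef_pos"][2]])-o["eef_pos"])*100).round(2),"fix rot",(M.T@np.array([-M[1,0],M[0,0],0])).round(4))
im,d=ctrl.camera("side");cv2.imwrite("pics/s13.png",cv2.resize(im[120:265,360:470],None,fx=4.5,fy=4.5));np.savez("pics/s13.npz",d=d)
E
```

```text
time_s: 17.3
eef_pos: [0.4683, -0.2079, 0.1749]
eef_rot: [-0.108, -0.698, -0.11, 0.699]
wrist_force: [-0.1, 0.4, -3.0]
opening: 0.411
[ 0.46827948 -0.20788025  0.17494856] [[-1.900e-03  3.049e-01 -9.524e-01]
 [ 2.900e-03 -9.524e-01 -3.049e-01]
 [-1.000e+00 -3.400e-03  9.000e-04]] 0.41140071236585335 [-0.12941814  0.40476976 -2.99734225]
[-0.    0.49  0.15] fix rot [-0.      0.0009  0.0034]
```

View pics/s13.png

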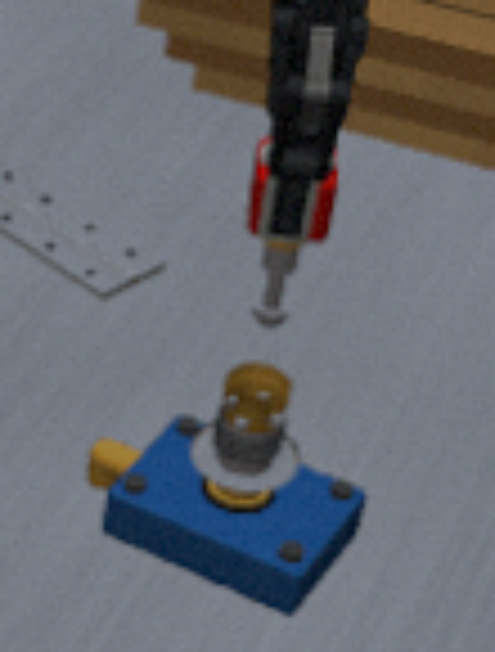

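```bash
python3 -m creep '0.2 0 0.49 0.15 0 0 0;0.2 0 0 0 0 0 0'; cat > meas.py <<'E'
from h import *
o=ctrl.get_obs();M=Rt(o["eef_rot"]).as_matrix();print(o["time_s"],o["eef_pos"],M[:2,0].round(4),o["opening"],o["wrist_force"])
ex=(o["eef_pos"]+.0014*M[:,2]+.0358*M[:,0]);print("exp tip",ex.round(4))
im,d=ctrl.camera("side");cm=cam("side")
import sys
cv2.imwrite("pics/"+sys.argv[1]+".png",cv2.resize(im[120:265,360:470],None,fx=4.5,fy=4.5))
P,uv=cloud(d,cm,(370,150,450,262))
b=ex[2]
r=np.hypot(P[:,0]-.467,P[:,1]+.2134)
for lo,hi in((b-.002,b+.003),(b+.003,b+.010),(b+.012,b+.030),(b+.033,b+.045),(.085,.100),(.072,.085)):
    m=(r<.025)&(P[:,2]>lo)&(P[:,2]<hi)
    if m.sum()>3:
        u=uv[m];print("z %.3f-%.3f"%(lo,hi),m.sum(),P[m].mean(0).round(4),"px u",u[:,0].min(),u[:,0].max(),"v",u[:,1].min(),u[:,1].max())
print("proj tip exp",proj(ex,cm).round(1),"proj mouth",proj([.467,-.2134,.098],cm).round(1))
E
python3 meas.py s14
```

```text
time_s: 17.6
eef_pos: [0.4686, -0.2126, 0.175]
eef_rot: [-0.108, -0.698, -0.111, 0.699]
wrist_force: [-0.8, 0.8, -2.5]
opening: 0.412
17.6 [ 0.46856451 -0.21262339  0.1750205 ] [-0.0019  0.0029] 0.41169012647941017 [-0.75219061  0.79696949 -2.51285276]
exp tip [ 0.4672 -0.2129  0.1392]
z 0.142-0.149 20 [ 0.467  -0.2083  0.1465] px u 416 423 v 186 190
z 0.151-0.169 30 [ 0.4669 -0.2106  0.1591] px u 417 423 v 179 187
z 0.172-0.184 38 [ 0.4663 -0.2077  0.1782] px u 418 426 v 174 179
z 0.085-0.100 121 [ 0.4685 -0.22    0.092 ] px u 410 423 v 201 212
z 0.072-0.085 111 [ 0.4663 -0.2089  0.0784] px u 408 422 v 206 219
proj tip exp [[419.5 190.3]] proj mouth [[416.7 205.5]]
```

View pics/s14.png

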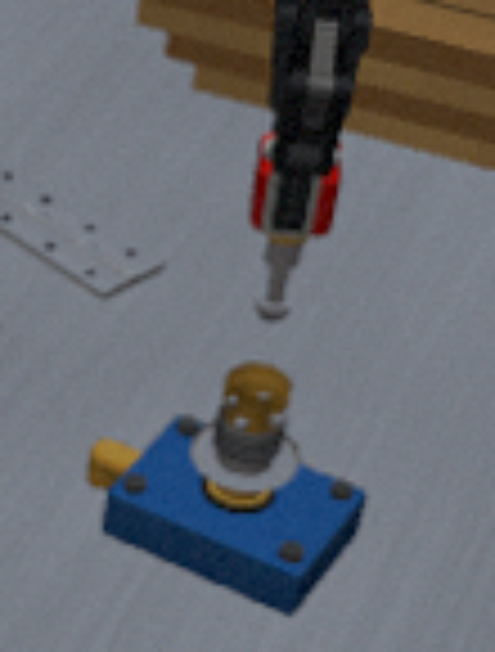

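```bash
python3 -m creep '0.2 1 0.05 0 0 0.005 0.006;0.2 1 0 0 0 0 0;0.2 0.6 0 0 0 0 0;0.2 0 0 0 0 0 0'; python3 meas.py s15
```

```text
time_s: 18.15
eef_pos: [0.4681, -0.2124, 0.1463]
eef_rot: [0.11, 0.7, 0.109, -0.697]
wrist_force: [-0.2, 0.4, -1.5]
opening: 0.41
18.15 [ 0.46813389 -0.21235745  0.14629841] [ 0.0039 -0.0003] 0.4103400176746721 [-0.19537197  0.42678228 -1.51629253]
exp tip [ 0.4669 -0.2128  0.1105]
z 0.113-0.120 17 [ 0.4661 -0.2089  0.1182] px u 415 421 v 196 201
z 0.122-0.140 24 [ 0.467  -0.2109  0.1308] px u 417 421 v 191 197
z 0.143-0.155 34 [ 0.4661 -0.2071  0.1495] px u 416 424 v 185 190
z 0.085-0.100 115 [ 0.4682 -0.2195  0.0916] px u 410 423 v 201 213
z 0.072-0.085 105 [ 0.4667 -0.2092  0.0785] px u 408 422 v 206 219
proj tip exp [[417.5 201.1]] proj mouth [[416.7 205.5]]
```

View pics/s15.png

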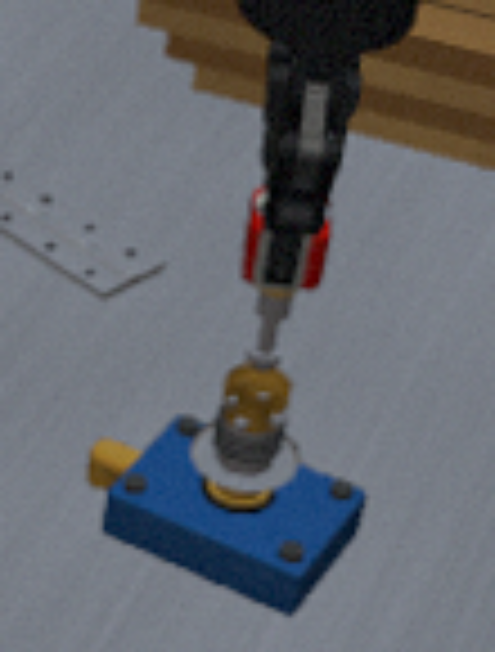

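```bash
python3 -m creep '0.2 0.5 0 0 0 0 0;0.2 0.3 0 0 0 0 0'|grep -E "pos|force";python3 -m creep '0.2 0.2 0 0 0 0 0'|grep -E "pos|force"
```

```text
eef_pos: [0.4688, -0.2129, 0.1388]
wrist_force: [0.5, 0.4, -2.3]
eef_pos: [0.4689, -0.2129, 0.1367]
wrist_force: [-0.7, 0.2, -1.3]
```

```bash
python3 -m creep '0.2 0.2 0 0 0 0 0'|grep -E "pos|force";python3 -m creep '0.2 0.2 0 0 0 0 0'|grep -E "pos|force"
```

```text
eef_pos: [0.4689, -0.2129, 0.1346]
wrist_force: [1.0, 0.1, -1.1]
eef_pos: [0.469, -0.213, 0.1326]
wrist_force: [0.4, 0.2, -1.2]
```

```bash
python3 -m creep '0.2 0.2 0 0.05 0 0 0'|grep -E "pos|force";python3 -m creep '0.2 0.2 0 0 0 0 0'|grep -E "pos|force"
```

```text
eef_pos: [0.4685, -0.2132, 0.1304]
wrist_force: [0.2, 0.2, -2.2]
eef_pos: [0.4686, -0.2132, 0.1283]
wrist_force: [0.5, 0.6, -1.8]
```

```bash
python3 -m creep '0.2 0.2 0 0 0 0 0'|grep -E "pos|force";python3 -m creep '0.2 0.2 0 0 0 0 0'|grep -E "pos|force"
```

```text
eef_pos: [0.4686, -0.2132, 0.1262]
wrist_force: [0.7, -0.1, -2.0]
eef_pos: [0.4686, -0.2132, 0.1241]
wrist_force: [0.2, 0.6, -2.3]
```

```bash
python3 -m creep '0.2 0.2 0 0 0 0 0'|grep -E "pos|force";python3 -m creep '0.2 0.2 0 0 0 0 0'|grep -E "pos|force"; python3 meas.py s16|head -2
```

```text
eef_pos: [0.4686, -0.2132, 0.1219]
wrist_force: [0.9, 0.3, -2.3]
eef_pos: [0.4686, -0.2132, 0.1198]
wrist_force: [-0.7, -0.1, -1.1]
19.575 [ 0.46861705 -0.21319928  0.11980613] [ 0.0058 -0.0017] 0.41098897857057304 [-0.73864126 -0.08876668 -1.08823078]
exp tip [ 0.4675 -0.2137  0.084 ]
```

View pics/s16.png

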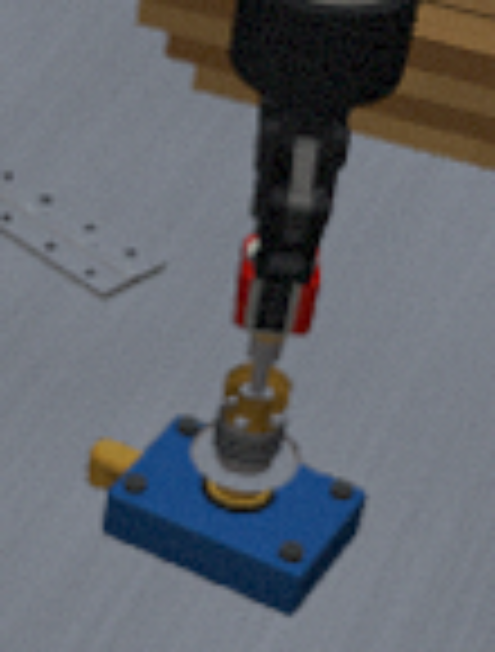

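```bash
python3 -m creep '0.2 0.2 0 0 0 0 0;0.2 0.2 0 0 0 0 0'|grep -E "pos|force";python3 -m creep '0.2 0.2 0 0 0 0 0;0.2 0.2 0 0 0 0 0'|grep -E "pos|force"
```

```text
eef_pos: [0.4686, -0.2132, 0.1154]
wrist_force: [1.0, -0.6, -2.5]
eef_pos: [0.4686, -0.2132, 0.1111]
wrist_force: [0.8, -0.6, -2.3]
```

```bash
python3 -m creep '0.2 0.2 0 0 0 0 0;0.2 0.2 0 0 0 0 0'|grep -E "pos|force";python3 -m creep '0.2 0.2 0 0 0 0 0'|grep -E "pos|force"
```

```text
eef_pos: [0.4687, -0.2132, 0.1068]
wrist_force: [0.1, -0.3, -2.3]
eef_pos: [0.4686, -0.2132, 0.1047]
wrist_force: [0.3, 0.3, -2.1]
```

```bash
python3 -m creep '0.2 0.15 0 0 0 0 0'|grep -E "pos|force";python3 -m creep '0.2 0.15 0 0 0 0 0'|grep -E "pos|force"
```

```text
eef_pos: [0.4686, -0.2132, 0.103]
wrist_force: [0.2, 0.6, -2.4]
eef_pos: [0.4687, -0.2132, 0.1014]
wrist_force: [0.5, 0.7, -2.6]
```

```bash
python3 -m creep '0.2 0.12 0 0 0 0 0'|grep -E "pos|force";python3 -m creep '0.2 0.12 0 0 0 0 0'|grep -E "pos|force"
```

```text
eef_pos: [0.4686, -0.2132, 0.1001]
wrist_force: [-0.5, -0.9, -1.7]
eef_pos: [0.4687, -0.2132, 0.0989]
wrist_force: [0.0, 0.2, -2.4]
```

```bash
python3 -m creep '0.2 0.12 0 0 0 0 0'|grep -E "pos|force";python3 -m creep '0.2 0.12 0 0 0 0 0'|grep -E "pos|force"
```

```text
eef_pos: [0.4687, -0.2132, 0.0976]
wrist_force: [0.6, 0.1, -2.6]
eef_pos: [0.4687, -0.2132, 0.0963]
wrist_force: [0.1, 0.0, -2.5]
```

```bash
python3 -m creep '0.2 0.12 0 0 0 0 0'|grep -E "pos|force"
```

```text
eef_pos: [0.4687, -0.2132, 0.095]
wrist_force: [-0.2, 0.9, -1.6]
```

```bash
python3 -m creep '0.2 0.12 0 0 0 0 0'|grep -E "pos|force"
```

```text
eef_pos: [0.4688, -0.2133, 0.0939]
wrist_force: [0.0, 0.2, 1.3]
```

```bash
python3 -m creep '0.2 0.12 0 0 0 0 0'|grep -E "pos|force|rot"
```

```text
eef_pos: [0.4691, -0.2134, 0.0933]
eef_rot: [0.111, 0.701, 0.108, -0.696]
wrist_force: [-2.3, 1.9, 7.6]
```

```bash
python3 -m creep '0.2 0.15 0 0.03 0 0 0'|grep -E "pos|force|rot"
```

```text
eef_pos: [0.4695, -0.2138, 0.0931]
eef_rot: [0.111, 0.701, 0.108, -0.696]
wrist_force: [-2.0, 2.5, 10.3]
```

```bash
python3 -m creep '0.2 0.17 0 0.03 0 0 0'|grep -E "pos|force|rot"
```

```text
eef_pos: [0.4702, -0.2144, 0.093]
eef_rot: [0.111, 0.702, 0.108, -0.695]
wrist_force: [-2.1, 1.8, 11.0]
```

```bash
python3 -m creep '0.2 0.2 -0.1 0.1 0 -0.005 -0.004'|grep -E "pos|force|rot"
```

```text
eef_pos: [0.4703, -0.2145, 0.093]
eef_rot: [0.111, 0.701, 0.108, -0.697]
wrist_force: [-1.8, 2.3, 10.9]
```

```bash
python3 -m creep '0.2 0.2 -0.1 0.1 0 -0.003 -0.003'|grep -E "pos|force|rot"
```

```text
eef_pos: [0.4704, -0.2146, 0.093]
eef_rot: [0.111, 0.7, 0.108, -0.697]
wrist_force: [-1.1, 2.6, 11.1]
```

```bash
python3 -m creep '0.2 0.27 -0.1 0.1 0 -0.002 -0.002'|grep -E "pos|force|rot"
```

```text
eef_pos: [0.4707, -0.2148, 0.0925]
eef_rot: [0.111, 0.7, 0.108, -0.697]
wrist_force: [-0.3, 1.7, 11.9]
```

```bash
python3 -m creep '0.2 0.3 -0.1 0.1 0 0 0'|grep -E "pos|force|rot"
```

```text
eef_pos: [0.4706, -0.2148, 0.0912]
eef_rot: [0.112, 0.701, 0.107, -0.696]
wrist_force: [-0.5, 1.9, 4.7]
```

```bash
python3 meas.py s17|head -2
```

```text
22.375 [ 0.47058852 -0.21476814  0.0912067 ] [ 0.0079 -0.0049] 0.41404902400085103 [-0.51220446  1.86642492  4.72685094]
exp tip [ 0.4695 -0.2154  0.0554]
```

View pics/s17.png

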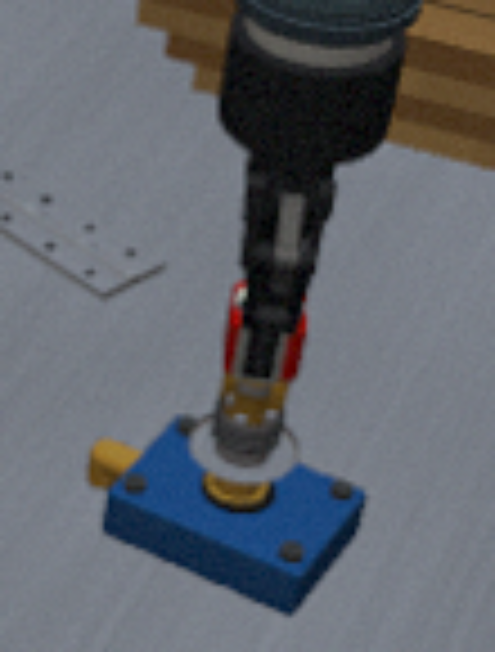

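```bash
python3 -m creep '0.2 0 0 0 0 0 0'|grep -E "pos|force|rot"; python3 meas.py s18|head -2; python3 - <<'E'
from h import *
im,d=ctrl.camera("side");P,uv=cloud(d,cam("side"),(395,205,435,235))
r=np.hypot(P[:,0]-.467,P[:,1]+.2134)
m=(r>.018)&(r<.028)&(P[:,2]>.04)&(P[:,2]<.08);print(m.sum(),np.percentile(P[m][:,2],[10,50,90]))
E
```

```text
eef_pos: [0.4701, -0.2145, 0.0905]
eef_rot: [0.112, 0.701, 0.108, -0.696]
wrist_force: [0.5, -0.1, -1.8]
22.55 [ 0.47014494 -0.2145141   0.09045685] [ 0.0074 -0.0047] 0.41027052025739075 [ 0.54659612 -0.06393436 -1.83787587]
exp tip [ 0.4691 -0.2151  0.0547]
93 [0.06094266 0.06259479 0.06471464]
```

View pics/s18.png

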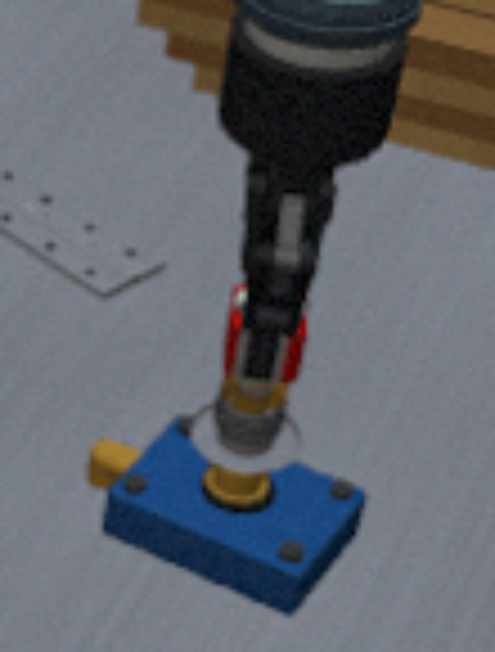

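```bash
python3 -m creep '0.2 0.1 0 0 0 0 0'|grep -E "pos|force|rot";python3 -m creep '0.2 0.1 0 0 0 0 0'|grep -E "pos|force|rot"
```

```text
eef_pos: [0.47, -0.2145, 0.0891]
eef_rot: [0.112, 0.701, 0.108, -0.696]
wrist_force: [-0.4, 0.4, -1.9]
eef_pos: [0.47, -0.2145, 0.088]
eef_rot: [0.111, 0.701, 0.108, -0.696]
wrist_force: [-0.9, 1.3, 2.6]
```

```bash
python3 -m creep '0.2 -0.15 0 0 0 0 0'|grep -E "pos|force|rot";python3 -m creep '0.2 -0.1 0 0 0 0 0'|grep -E "pos|force|rot"
```

```text
eef_pos: [0.4699, -0.2144, 0.0893]
eef_rot: [0.111, 0.701, 0.108, -0.697]
wrist_force: [-0.3, 0.2, -2.0]
eef_pos: [0.4698, -0.2144, 0.0902]
eef_rot: [0.111, 0.701, 0.108, -0.697]
wrist_force: [-0.2, 0.5, -2.2]
```

```bash
python3 -m creep '0.2 0.15 0 0 0 0 0;0.2 0.08 0 0 0 0 0'|grep -E "pos|force|rot"; python3 -m creep '0.5 0 0 0 0 0 0;0.7 0 0 0 0 0 0;0.75 0 0 0 0 0 0;0.75 0 0 0 0 0 0'; python3 meas.py s19|head -1;  python3 - <<'E'
from h import *
im,d=ctrl.camera("wrist");cv2.imwrite("pics/w19.png",im[120:])
E
```

```text
eef_pos: [0.4699, -0.2144, 0.0881]
eef_rot: [0.111, 0.701, 0.108, -0.696]
wrist_force: [-0.6, 1.1, 2.5]
time_s: 23.9
eef_pos: [0.4704, -0.2149, 0.0886]
eef_rot: [0.112, 0.701, 0.107, -0.696]
wrist_force: [0.9, -0.8, 0.7]
opening: 0.753
23.9 [ 0.47044784 -0.21489473  0.08862553] [ 0.0076 -0.005 ] 0.7527320248877669 [ 0.87513326 -0.80480544  0.72881849]
```

View pics/s19.png

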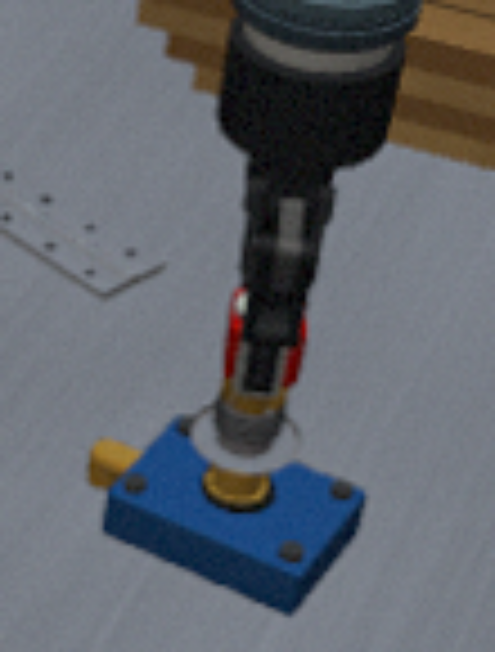

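View pics/w19.png

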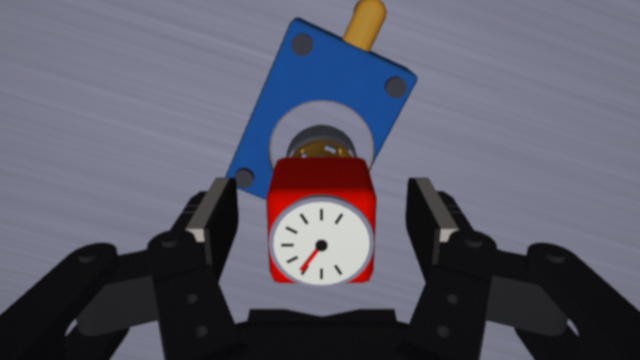

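Released clear on both sides. I'll back straight up and check the final state.

```bash
python3 -m creep '0.75 -1 0 0 0 0 0;0.75 -2 0 0 0 0 0;0.75 -3 0 0 0 0 0;0.75 -3.5 0 0 0 0 0;0.75 -3 0 0 0 0 0;0.75 0 0 0 0 0 0;0.75 0 0 0 0 0 0'; python3 - <<'E'
from h import *
o=ctrl.get_obs();print(o["eef_pos"],o["wrist_force"])
im,d=ctrl.camera("wrist");P,uv=cloud(d,cam("wrist",o))
r=np.hypot(P[:,0]-.4675,P[:,1]+.2135)
m=(r<.04)&(P[:,2]>.1)&(P[:,2]<.16);print("boot top",np.percentile(P[m][:,2],[50,95]),cv2.minAreaRect((P[m&(P[:,2]>.135)][:,:2]*1000).astype(np.float32)))
m2=m&(P[:,2]>.138)&(r<.012);A=np.c_[P[m2][:,:2],np.ones(m2.sum())];print("tilt",np.linalg.lstsq(A,P[m2][:,2],rcond=None)[0],m2.sum())
m=(r>.019)&(r<.029)&(P[:,2]>.04)&(P[:,2]<.08);print("flange",np.median(P[m][:,2]),m.sum())
for n in("side","top"):
    im2,d=ctrl.camera(n);cv2.imwrite(f"pics/{n}20.png",im2)
    for q in("drill","hinge","latch"):print(n,q,[np.round(x["rect"]) for x in ctrl.find_in(q,n)][:2])
s=cv2.imread("pics/side20.png");a=cv2.resize(s[120:265,360:470],None,fx=4,fy=4)
cv2.imwrite("pics/f20.png",np.hstack([a,cv2.resize(im,None,fx=.55,fy=.55)[:264].copy() if 0 else np.zeros((580,1,3),np.uint8)]));cv2.imwrite("pics/w20.png",im)
a0=cv2.imread("pics/top0.png").astype(int);b0=cv2.imread("pics/top20.png").astype(int)
df=np.abs(a0-b0).max(2)
for nm,(u0,v0,u1,v1) in dict(drill=(280,110,390,225),hinge=(480,195,540,280),latch=(105,215,135,270)).items(): print(nm,(df[v0:v1,u0:u1]>40).sum())
E
```

```text
time_s: 24.88
eef_pos: [0.4693, -0.2141, 0.2202]
eef_rot: [0.112, 0.701, 0.107, -0.696]
wrist_force: [0.8, -0.3, 0.8]
opening: 0.751
[ 0.4693246  -0.21410501  0.22024335] [ 0.83388048 -0.33083703  0.81179522]
boot top [0.14148378 0.14287917] ((468.8664855957031, -214.56103515625), (35.28998947143555, 35.9563102722168), 17.438125610351562)
tilt [-0.00108254  0.00139912  0.14282278] 1069
flange 0.06006262141361454 978
side drill [array([222., 188., 305., 272.])]
side hinge [array([346., 155., 397., 187.]), array([378., 207., 440., 256.])]
side latch [array([143., 407., 190., 449.]), array([378., 205., 439., 258.])]
top drill [array([288., 111., 385., 220.]), array([409., 316., 429., 342.])]
top hinge [array([486., 202., 530., 269.])]
top latch [array([111., 222., 132., 262.])]
drill 0
hinge 808
latch 0
```

View pics/f20.png

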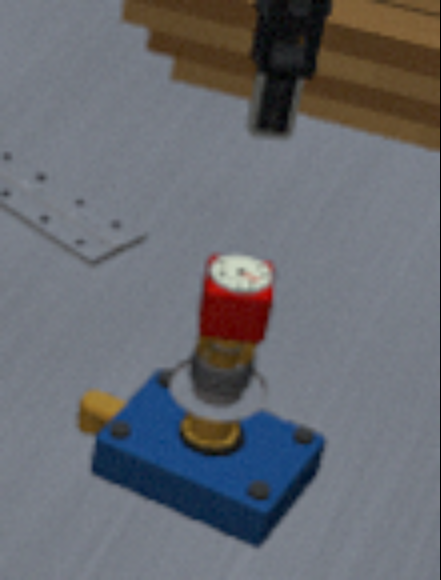

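View pics/top20.png

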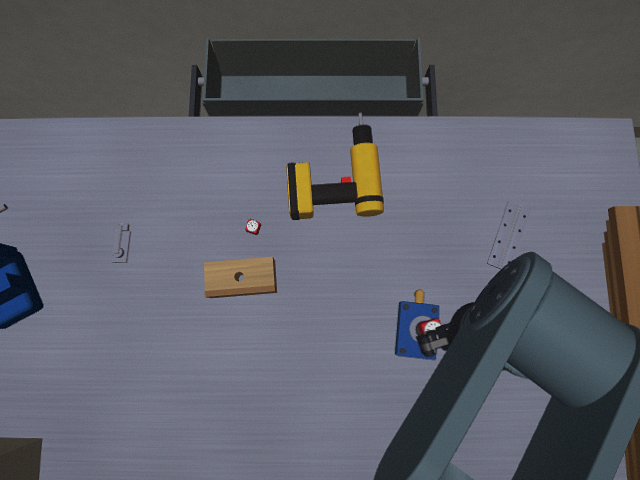

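```bash
python3 - <<'E'
from bench import ctrl
print(ctrl.hand_in())
E
```

```text
the job is handed in; nothing more can be done
None
```

The gauge is locked upright in the coupler with the sleeve forward, and I handed the job in at about 25 s. I gave it in without a verdict, so what follows is from my own checks.

**What I did**
- **Sleeve:** I straddled the tube and pressed the flange down by feel, with at most about 11 N read at the wrist. The sleeve went over centre and stayed back with the hand off; the cameras showed the flange 10 mm lower.
- **Gauge:** I took the larger gauge, the one in the wooden stand, and lowered its plug into the bore. Pressing took about 12 N at the wrist, roughly 14 N with the gauge's weight. The sleeve then sprung forward while I still held the gauge; I seated it on the bottom and released it.

**Last checks**
- **Plug depth:** the boot top is at about 142 mm, which puts the plug tip near 53 mm (limit 77 mm).
- **Position:** the boot's centre is about 3 mm from my estimate of the block's centre (limit 8 mm).
- **Tilt:** a plane fit to the dial gave about 0.002 rad (limit 0.12 rad).
- **Sleeve:** the flange is back at its original height.
- **Drill and latch:** unchanged in the top view.
- **Hinge:** the arm hid part of it in the top view, so that comparison differed. The rest of it looks where it was, and the hinge was never approached.

**Checks that disagreed or proved nothing**
- **Fingertips:** they sit roughly 25 mm behind where the stated tool frame puts them, so I worked from the cameras and touch.
- **Flange height:** the cameras put the flange top at 60–63 mm, against the stated minimum of 66 mm. By touch the unknown height h came out near 0.
- **Lock pull:** a light pull of about 2 mm before release met no resistance. The plug's long waist allows that much play, so it does not show whether the lock holds. The evidence for the lock is the sleeve springing forward and the plug sitting at full depth.

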